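# Load the third pocket of a click-stop sorting wheel

### The arm

A 6-joint arm with a two-finger parallel gripper is mounted at the origin on a cart in front of the work surface, level with it; the furniture and walls round the work are solid. World frame = base frame: x ahead of the robot, y to its left, z up, the work surface at z = 0. Lengths are in m, angles in rad, forces in N, time in s.
With the tool pointing down it reaches from about 0.375 to 0.975 m from the base axis. Payload 3.8 kg.
Tool frame: the origin (TCP) lies on the centre line of the jaws, within the pads' length; the fingertips stand 8 mm ahead of it and the grasp point (between the pads) lies 11 mm behind it; z points along the fingers, y is the direction in which the jaws open and shut (so a half turn about z gives the same grasp; the last joint's range is limited). The gripper opens to 85 mm and grips with 20 to 120 N. Pads are 22 mm wide; open, the fingers measure 114 mm over their backs; the gripper's body (76 mm by 85 mm) begins 54 mm behind the grasp point. The pads swing forward as they close: fully open they stand 13 mm farther back than shut.
Start: joints at [1.249, 0.264, 1.604, -0, 1.274, -0.037], TCP at [0.19, 0.648, 0.239] pointing down, gripper open.
Joint ranges: [-2.63, 2.63], [-0.94, 2.18], [0.31, 2.57], [-1.31, 4.45], [0, 2.66], [-2.55, 2.55]. Speed limits (rad/s): [2.57, 2.57, 3.14, 3.14, 3.14, 3.14].

### API

Orientations are given as a rotation vector (axis times angle).
In Python, from workcell import bot gives the robot as it stands.
- The arm moves only by the tool arm_command, never from a script. Its arguments are lists of equal length, an entry for each row: "slide": the shift along the tool's x, y, z in m, a list of three; "angular": the turn, a rotation vector about the tool's x, y, z in degrees, a list of three; "hand": the finger opening in m, from 0 to 0.0854. A call has exactly 8 rows; each row shifts and turns the pose as measured when the row begins, along the tool's axes as they then stand; what a row does not reach is not made up. A row lasts 1/10 s, in which the tool goes at most 50 mm and 8.59 degrees, less where a joint would pass 70% of its speed; a pose out of reach is approached as far as the arm can. A call is refused whole if a number of a shift passes 0.05 or a number of a turn 8.59, either way. A call with a gripper value outside its range is refused whole. The fingers move at their own pace and stop on an object; "squeeze" is the grip in N (left out, the last holds). Time passes only in rows, so rows that do not move let the fingers close, or fill a call up. It gives the time, the measured TCP pose, the force and the opening at its end, in the units of the state.
- bot.read_state(): the state, without advancing time (a new reading comes with each control period).
- bot.read_camera(name): name is "scene" or "top"; returns the picture (400x640x3 uint8, red, green, blue); there is no depth.
- bot.get_calibration(name): a dict with "fx", "fy", "cx", "cy" (pixels), "R" (3x3) and "t" (3): a world point X has camera coordinates R X + t. Camera axes: x right, y down, z forward; pixel columns grow to the right and rows downward; lengths in m; the calibration is good to about 2 mm. A picture is of the moment at which its call begins. get_calibration takes no time and is no camera call.
- bot.finish_job(): hands the job in, once; it reports no verdict.
The state is a dict: "time": time; "q": joint angles; "joint_vel": joint speeds; "joint_torque": joint torques, N m; "tool_pos": TCP position; "tcp_rot": TCP orientation; "wrist_force": force on the tool from outside, world axes, zero at the start; "torque": the same for the moment, N m; "width": opening from 0.0 (shut) to 1.0 (fully open).
Only numpy, scipy, OpenCV 4.12 (cv2) and the standard library are available. Lean on these libraries where they do the work, as an engineer would, in place of code of your own. Each camera call takes 0.05 s, during which the arm holds its last target.

### The job

By its finger post, turn the round sorting wheel clockwise (seen from above) until you feel it come up against its hidden stop, without forcing it, then turn it back anticlockwise exactly three clicks, counted from the click next to the stop. Then put the little pebble that lies on the cloth to the left of the wheel into the pocket at the steel pointer.

Things in the scene. Friction and masses are not known exactly. Their poses are not given: they have to be found in the camera images.
- stand: Fixed round grey base, 176 mm across, 12 mm high, that carries the sorting wheel. Origin at the centre of its underside on the table, on the wheel's vertical axis, z up; its -x points to the small upright steel pointer at its rim (87 to 100 mm from the axis, top 44 mm above the table).
- wheel_hub (a point): Centre of the top face of the sorting wheel, a 160 mm aluminium disc, 44 mm above the table, axes as the stand's. A hub cap rises 5 mm above it. Eight equal open pockets lie round it 45 degrees apart, each about 38 mm radially by 34 mm, 14 mm deep, centred 53 mm from the axis; spokes 8 mm wide part them.
- turret (a joint): Wheel angle (rad), growing anticlockwise from above: the bearing of the finger post from the stand's +x. It clicks: let go, it settles at the nearest of 22.5 + 45n degrees, with a pocket at the pointer. Leaving a click takes about 5 N at the post, falling to nothing half-way; then it pulls ahead until the next click. Third click: 135 degrees from click zero.
- stop_ring (a point): On the axis inside the wheel, level with the hidden stop (stop_lug on the wheel meets stop_pin). Click zero, the last before it, is at +22.5, -22.5, -67.5 or -112.5 degrees; which cannot be seen. The sprung stop is met about 7 degrees clockwise past it and adds about 2 N at the post per further degree; it must never bear over 20 N. Let go, the wheel returns to click zero.
- post_top (a point): Middle of the top of the finger post, the only one on the wheel: a black round sleeve that spins freely, 14 mm across, 66 mm from the wheel's axis, reaching from 46 to 80 mm above the table. Pinch it from above or push it sideways and lead it round the axis.
- loading_place (a point): Fixed point of the stand: middle of the floor of the pocket that stands at the pointer when the wheel rests in a click, 53 mm from the axis towards the pointer, 30 mm above the table, 14 mm below the wheel's top.
- pebble: The smallest stone lying on the cloth, an oval pebble 21 x 26 x 16 mm (its x, y, z), loose on the table to the left of the wheel and nearer the robot. Origin at the centre of its underside; x is its short side.
There are look-alikes about, which are no part of the job. There is more than one size of the stand; the job needs the larger.

How it is judged:
By the outcome, as a careful person would: the job done as asked, in the order asked, and still so for the second after the job is handed in, with the robot touching nothing.
It also fails if it takes over 72 s, if anything falls off the work surface, if the arm or the gripper's body presses on something with over 40 N, if the wrist force passes 120 N, or if a joint passes its speed limit or range.

## Working session

There is one attempt and no reset: what is moved stays moved. The work goes in short steps, Python scripts to look and compute and a tool call to move; the robot and the scene stay as the last step left them, time stands still between calls to the robot, and variables do not carry over. Pictures are saved under pics/ and viewed, and the job is handed in when it is done.

Besides the shell and the picture viewer there is one more tool, called after "Request:" in YAML: its name, and indented under it one key for each argument. arm_command: Moves the arm, as the interface text tells. Its arguments: {"type":"object","properties":{"slide":{"type":"array","items":{"type":"array","items":{"type":"number"}}},"angular":{"type":"array","items":{"type":"array","items":{"type":"number"}}},"hand":{"type":"array","items":{"type":"number"}},"squeeze":{"type":"number"}},"required":["slide","angular","hand"]}

```bash
mkdir -p pics; ls
python3 - <<'E'
from workcell import bot
import cv2
for n in ("scene","top"):
    im=bot.read_camera(n); cv2.imwrite(f"pics/{n}0.png",im[:,:,::-1])
    print(n,bot.get_calibration(n))
print(bot.read_state())
E
```

```text
pics
scene {'fx': 440.65377214554104, 'fy': 440.65377214554104, 'cx': 319.7554833623935, 'cy': 199.3479887011544, 'R': array([[ 0.86038774, -0.50938639, -0.01607592],
       [-0.31253446, -0.50245027, -0.80614263],
       [ 0.40256073,  0.69861952, -0.59150286]]), 't': array([-0.29063301,  0.35099585,  0.53775199])}
top {'fx': 419.553170380639, 'fy': 419.553170380639, 'cx': 317.3065440103742, 'cy': 198.0178832426062, 'R': array([[-0.01841617, -0.99981409, -0.00571202],
       [-0.98257784,  0.01915481, -0.18486179],
       [ 0.18493684,  0.00220806, -0.98274793]]), 't': array([0.28319732, 0.48954749, 1.01163022])}
{'time': 0.1, 'q': array([ 1.24910319e+00,  2.64683230e-01,  1.60529011e+00,  3.54284298e-06,
        1.27372543e+00, -3.69186873e-02]), 'joint_vel': array([-2.53448257e-05, -2.17434456e-03, -3.45393500e-03, -5.95609783e-04,
       -5.31505329e-04,  4.81478050e-04]), 'joint_torque': array([-3.37859490e-05, -5.16705465e+01, -3.68592417e+01, -9.61930141e-05,
        6.43259555e-03, -1.45937611e-05]), 'tool_pos': array([0.1894334 , 0.64716692, 0.23805444]), 'tcp_rot': array([-0.44576028, -3.10942289,  0.00325389]), 'wrist_force': array([ 0.16199465,  0.31310785, -0.43538925]), 'torque': array([0.03843591, 0.00903625, 0.00896343]), 'width': 1.0013778112017608}
```

View pics/scene0.png

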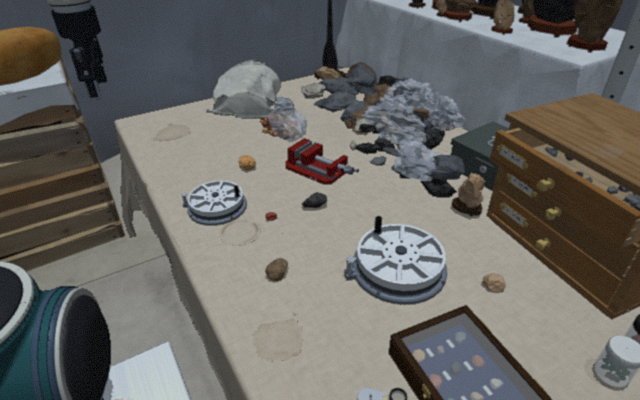

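View pics/top0.png

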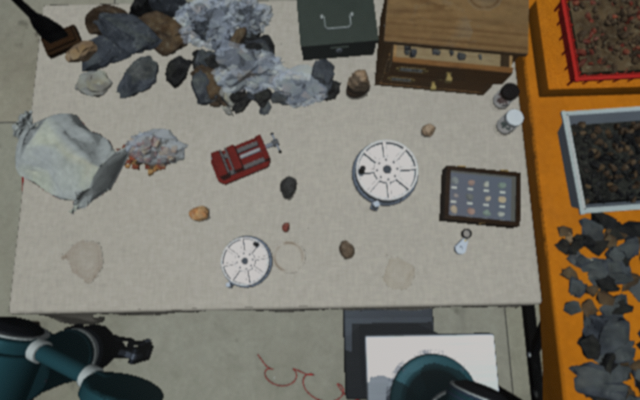

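The top view shows the larger wheel at about (388,171), with its pointer near (375,205) and post near (361,171). The smaller look-alike wheel is at (246,261). The stones left of the big wheel are red (286,227), brown (347,249), dark (289,187) and orange (200,214). The red one looks smallest, so I'll measure them and check in a crop.

```bash
cat > h.py <<'E'
import numpy as np, cv2
from workcell import bot
def ray(n,u,v):
    c=bot.get_calibration(n);R=c['R'];t=c['t']
    d=R.T@np.array([(u-c['cx'])/c['fx'],(v-c['cy'])/c['fy'],1]);return -R.T@t,d
def plane(n,u,v,z):
    o,d=ray(n,u,v);return o+d*(z-o[2])/d[2]
def proj(n,X):
    c=bot.get_calibration(n);p=c['R']@np.asarray(X,float)+c['t'];return np.array([c['fx']*p[0]/p[2]+c['cx'],c['fy']*p[1]/p[2]+c['cy']])
def tri(u1,u2):
    o1,d1=ray('top',*u1);o2,d2=ray('scene',*u2)
    A=np.stack([d1,-d2],1);s=np.linalg.lstsq(A,o2-o1,rcond=None)[0]
    a=o1+s[0]*d1;b=o2+s[1]*d2;return (a+b)/2,np.linalg.norm(a-b)
E
python3 - <<'E'
from h import *
im=cv2.imread('pics/top0.png'); sc=cv2.imread('pics/scene0.png')
for n,p in dict(red=(286,227),brown=(347,249),dark=(289,187),orange=(200,214),wheel=(388,171)).items(): print(n,plane('top',*p,0.0 if n!='wheel' else .044).round(3))
print('base px',proj('top',[0,0,0]), proj('top',[.19,.648,.239]))
hsv=cv2.cvtColor(im,cv2.COLOR_BGR2LAB).astype(float)
# stones by difference from cloth colour
for n,p in dict(red=(286,227),brown=(347,249),dark=(289,187),orange=(200,214)).items():
    x,y=p;w=hsv[y-16:y+17,x-16:x+17];bg=np.median(w.reshape(-1,3),0)
    m=(np.linalg.norm(w-bg,axis=2)>28).astype('uint8')
    k,l,s,c=cv2.connectedComponentsWithStats(m);i=1+np.argmax(s[1:,4]);r=cv2.minAreaRect(np.argwhere(l==i)[:,::-1].astype('float32'))
    print(n,s[i],c[i]+[x-16,y-16],r[1:])
a=cv2.resize(im[150:290,220:430],None,fx=3.8,fy=3.8,interpolation=cv2.INTER_CUBIC);cv2.imwrite('pics/c1.png',a)
b=cv2.resize(sc[195:305,255:455],None,fx=4,fy=4,interpolation=cv2.INTER_CUBIC);cv2.imwrite('pics/c2.png',b)
E
```

```text
red [0.428 0.357 0.   ]
brown [0.369 0.2   0.   ]
dark [0.535 0.348 0.   ]
orange [0.467 0.582 0.   ]
wheel [0.562 0.092 0.044]
base px [434.75690329 401.04780273] [126.67560789 337.85894416]
red [12 11  8 11 73] [285.61643836 226.93150685] ((10.0, 7.0), 90.0)
brown [  8   7  16  20 240] [346.25  249.575] ((19.091880798339844, 14.849241256713867), 45.0)
dark [  7   5  17  24 323] [288.05572755 187.19195046] ((23.0, 16.0), 90.0)
orange [  5   8  21  16 257] [199.84435798 213.64202335] ((15.0, 20.0), 90.0)
```

View pics/c1.png

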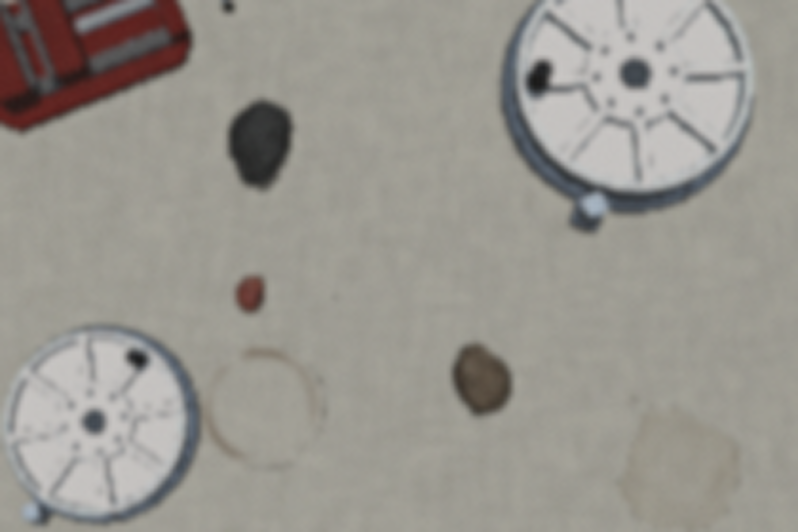

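View pics/c2.png

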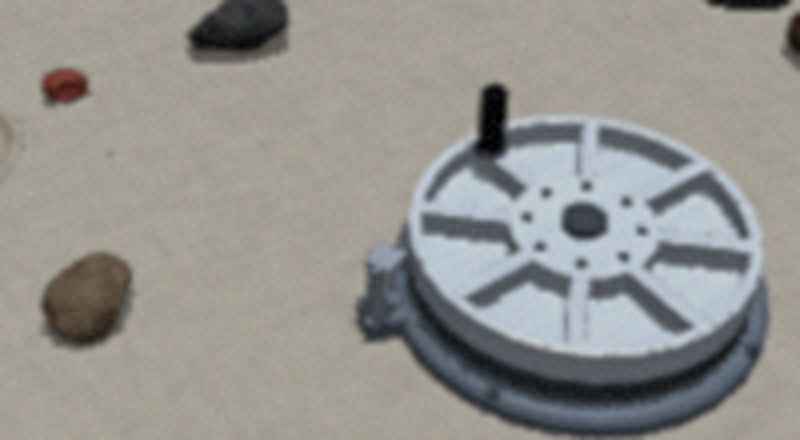

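Run:
```python
from h import *
im=cv2.imread('pics/top0.png'); sc=cv2.imread('pics/scene0.png')
print('cams',ray('top',0,0)[0],ray('scene',0,0)[0])
for n,I,box in (('top',im,(345,130,425,210)),('scene',sc,(350,210,450,295))):
    x0,y0,x1,y1=box;w=I[y0:y1,x0:x1]
    g=w.min(2); m=(g>150).astype('uint8') if n=='top' else (g>150).astype('uint8')
    cs,_=cv2.findContours(m,cv2.RETR_EXTERNAL,cv2.CHAIN_APPROX_NONE);c=max(cs,key=cv2.contourArea)
    print(n,'g med',np.percentile(g,[10,50,90]),cv2.boundingRect(c),cv2.contourArea(c))
    h=cv2.convexHull(c); e=cv2.fitEllipse(h);print(' ellipse',np.array(e[0])+[x0,y0],e[1:],'->',plane(n,e[0][0]+x0,e[0][1]+y0,.044))
    P=np.array([plane(n,p[0][0]+x0,p[0][1]+y0,.044)[:2] for p in h]);A=np.c_[2*P,np.ones(len(P))];s=np.linalg.lstsq(A,(P**2).sum(1),rcond=None)[0];print(' circ',s[:2],np.sqrt(s[2]+s[:2]@s[:2]))
def pc(u,v,f,x,y): return ((u+.5)/f-.5+x,(v+.5)/f-.5+y)
top=lambda u,v:pc(u,v,3.8,220,150); sce=lambda u,v:pc(u,v,4,255,195)
print('hub',tri(top(635,73),sce(585,219)),plane('top',*top(635,73),.049),plane('scene',*sce(585,218),.049))
print('pointer',tri(top(594,206),sce(386,257)),plane('top',*top(594,206),.044),plane('scene',*sce(386,257),.044))
print('post', plane('scene',*sce(494,90),.08))
# black mask in top for post
for n,I,(x0,y0,x1,y1) in (('top',im,(350,155,372,185)),('scene',sc,(368,210,385,236))):
    m=(I[y0:y1,x0:x1].max(2)<60).astype('uint8');k,l,s,c=cv2.connectedComponentsWithStats(m);i=1+np.argmax(s[1:,4]);print(n,s[i]+[x0,y0,0,0,0],c[i]+[x0,y0]); print(plane(n,*(c[i]+[x0,y0]),.063))
# red
for n,I,(x0,y0,x1,y1) in (('top',im,(270,212,302,242)),('scene',sc,(258,205,285,225))):
    w=I[y0:y1,x0:x1].astype(int);m=(w[...,2]-w[...,1]>25).astype('uint8');k,l,s,c=cv2.connectedComponentsWithStats(m);i=1+np.argmax(s[1:,4])
    print(n,s[i],c[i]+[x0,y0],plane(n,*(c[i]+[x0,y0]),.008))
    M=cv2.moments((l==i).astype('uint8'),True); print(M['mu20']/M['m00'],M['mu02']/M['m00'],M['mu11']/M['m00'])
    cs,_=cv2.findContours((l==i).astype('uint8'),0,cv2.CHAIN_APPROX_NONE);P=np.array([plane(n,p[0][0]+x0,p[0][1]+y0,.008)[:2] for p in cs[0]]);print(' rect m',cv2.minAreaRect((P*1000).astype('float32')))
```

```text
cams [0.29914623 0.27153373 1.08629376] [ 0.14327754 -0.34737057  0.59636236]
top g med [115. 148. 192.] (12, 5, 62, 65) 2911.0
 ellipse [386.91260529 168.16086197] ((61.18528366088867, 63.15252685546875), 156.3543701171875) -> [0.56956816 0.09430339 0.044     ]
 circ [0.57054675 0.09432049] 0.080776275945345
scene g med [ 71. 148. 187.] (0, 7, 99, 67) 3846.5
 ellipse [397.79375076 247.6049118 ] ((67.38574981689453, 101.15611267089844), 108.385009765625) -> [0.56461492 0.10040905 0.044     ]
 circ [0.56858502 0.10730962] 0.0920623288403136
hub (array([0.56782604, 0.09477261, 0.04260297]), np.float64(0.0006825003735169575)) [0.56649196 0.09568843 0.049     ] [0.56298163 0.09025504 0.049     ]
pointer (array([0.47856704, 0.12559666, 0.03824165]), np.float64(0.00021519462047779727)) [0.47748148 0.12644339 0.044     ] [0.47521652 0.12069402 0.044     ]
post [0.55883904 0.15639234 0.08      ]
top [359 167   5   7  26] [361.38461538 170.30769231]
[0.56035795 0.16184609 0.063     ]
scene [374 217   7  17  99] [377.49494949 225.43434343]
[0.55643725 0.15338868 0.063     ]
top [13 11  6  8 37] [285.37837838 226.54054054] [0.42870799 0.35780381 0.008     ]
2.2892622352081506 4.086194302410493 -0.799123447772119
 rect m ((428.80377197265625, 357.4936218261719), (12.93006706237793, 18.170536041259766), 89.68482208251953)
scene [ 8  7 10  8 65] [270.53846154 215.44615385] [0.42364831 0.35312269 0.008     ]
6.617751479289934 4.00094674556213 -0.132544378698227
 rect m ((423.512939453125, 353.13446044921875), (25.10601806640625, 19.45296287536621), 64.05918884277344)
```

The red stone at (285,227) is about 20 x 26 mm and clearly the smallest. It lies left of the big wheel and nearer the robot, so it's the pebble. The right wheel, about 161 mm across, is the larger one. Its post sits at about 112.5° from stand +x, which is a click. I'll write a planner that turns waypoints into tool-frame rows.

```bash
cat >> h.py <<'E'
from scipy.spatial.transform import Rotation as Ro
def beta(Rm): return np.degrees(np.arctan2(Rm[1,1],Rm[0,1]))
def Rb(b):  # tool down, y at bearing b deg
    b=np.radians(b); y=np.array([np.cos(b),np.sin(b),0]);z=np.array([0,0,-1.]);return np.stack([np.cross(y,z),y,z],1)
def plan(pts):  # list of (x,y,z,beta)
    s=bot.read_state();p=np.array(s['tool_pos']);R=Ro.from_rotvec(s['tcp_rot']).as_matrix()
    S=[];A=[]
    for x,y,z,b in pts:
        R2=Rb(b); q=np.array([x,y,z]); d=R.T@(q-p); S.append([round(float(v),4) for v in d]); A.append([round(float(v),2) for v in Ro.from_matrix(R.T@R2).as_rotvec(degrees=True)])
        p,R=q,R2
    print('slide',S);print('ang',A)
def line(x,y,z,b,n=8,pad=8):
    s=bot.read_state();p=np.array(s['tool_pos']);b0=beta(Ro.from_rotvec(s['tcp_rot']).as_matrix())
    db=(b-b0+180)%360-180
    pts=[(*(p+(np.array([x,y,z])-p)*min(1,(i+1)/n)),b0+db*min(1,(i+1)/n)) for i in range(pad)]
    plan(pts)
def st():
    s=bot.read_state();print('t',round(s['time'],2),'p',s['tool_pos'].round(4),'beta',round(beta(Ro.from_rotvec(s['tcp_rot']).as_matrix()),1),'F',s['wrist_force'].round(1),'T',s['torque'].round(2),'w',round(s['width']*85.4,1),'q6',round(s['q'][5],2),'q1',round(s['q'][0],2))
E
python3 - <<'E'
from h import *
st(); line(.375,.4,.23,112,8)
E
```

```text
t 0.1 p [0.1894 0.6472 0.2381] beta 73.7 F [ 0.2  0.3 -0.4] T [0.04 0.01 0.01] w 85.5 q6 -0.04 q1 1.25
slide [[-0.0309, -0.0231, 0.0011], [-0.0289, -0.0256, 0.001], [-0.0267, -0.028, 0.001], [-0.0242, -0.0301, 0.001], [-0.0216, -0.032, 0.001], [-0.0189, -0.0337, 0.001], [-0.016, -0.0352, 0.001], [-0.013, -0.0364, 0.001]]
ang [[-0.12, -0.01, -4.79], [0.0, 0.0, -4.79], [0.0, 0.0, -4.79], [0.0, 0.0, -4.79], [0.0, 0.0, -4.79], [0.0, 0.0, -4.79], [0.0, 0.0, -4.79], [0.0, 0.0, -4.79]]
```

Request:
arm_command:
  slide:
    - [-0.031, -0.023, 0.001]
    - [-0.029, -0.026, 0.001]
    - [-0.027, -0.028, 0.001]
    - [-0.024, -0.03, 0.001]
    - [-0.022, -0.032, 0.001]
    - [-0.019, -0.034, 0.001]
    - [-0.016, -0.035, 0.001]
    - [-0.013, -0.036, 0.001]
  angular:
    - [-0.1, 0, -4.8]
    - [0, 0, -4.8]
    - [0, 0, -4.8]
    - [0, 0, -4.8]
    - [0, 0, -4.8]
    - [0, 0, -4.8]
    - [0, 0, -4.8]
    - [0, 0, -4.8]
  hand: [0.04, 0.04, 0.04, 0.04, 0.04, 0.04, 0.04, 0.04]
  squeeze: 20

```text
time: 0.9
tool_pos: [0.3798, 0.3957, 0.2242]
tcp_rot: [0.656, -3.066, 0.006]
wrist_force: [0.6, 0.8, -1.1]
width: 0.469
```

Run:
```python
from h import *
st(); line(.562,.158,.15,150,8)
```

```text
t 0.9 p [0.3798 0.3957 0.2242] beta 114.1 F [ 0.6  0.8 -1.1] T [ 0.01 -0.02  0.02] w 40.0 q6 -1.23 q1 0.76
slide [[-0.0087, -0.0364, 0.0093], [-0.0058, -0.037, 0.0093], [-0.0028, -0.0373, 0.0093], [0.0001, -0.0374, 0.0093], [0.003, -0.0373, 0.0093], [0.0059, -0.037, 0.0093], [0.0088, -0.0364, 0.0093], [0.0116, -0.0356, 0.0093]]
ang [[-0.14, -0.39, -4.48], [0.0, 0.0, -4.48], [0.0, 0.0, -4.48], [0.0, 0.0, -4.48], [0.0, 0.0, -4.48], [0.0, 0.0, -4.48], [0.0, 0.0, -4.48], [0.0, 0.0, -4.48]]
```

Tracking is good.

Request:
arm_command:
  slide:
    - [-0.009, -0.036, 0.009]
    - [-0.006, -0.037, 0.009]
    - [-0.003, -0.037, 0.009]
    - [0, -0.037, 0.009]
    - [0.003, -0.037, 0.009]
    - [0.006, -0.037, 0.009]
    - [0.009, -0.036, 0.009]
    - [0.011, -0.035, 0.009]
  angular:
    - [-0.1, -0.4, -4.5]
    - [0, 0, -4.5]
    - [0, 0, -4.5]
    - [0, 0, -4.5]
    - [0, 0, -4.5]
    - [0, 0, -4.5]
    - [0, 0, -4.5]
    - [0, 0, -4.5]
  hand: [0.04, 0.04, 0.04, 0.04, 0.04, 0.04, 0.04, 0.04]

```text
time: 1.7
tool_pos: [0.569, 0.1512, 0.1485]
tcp_rot: [1.611, -2.697, -0.001]
wrist_force: [0.8, -0.4, -0.1]
width: 0.467
```

Run:
```python
from h import *
st()
for n in ("scene","top"): 
    im=bot.read_camera(n)[:,:,::-1].copy();cv2.imwrite(f"pics/{n}1.png",im)
    s=bot.read_state();R=Ro.from_rotvec(s['tcp_rot']).as_matrix()
    tip=s['tool_pos']+R@[0,0,.008];u=proj(n,tip);print(n,u)
    x,y=int(u[0])-60,int(u[1])-60;x=max(x,0)
    c=cv2.resize(im[y:y+130,x:x+130],None,fx=4.5,fy=4.5,interpolation=cv2.INTER_CUBIC)
    for dy in (-.02,0,.02):
        v=(proj(n,tip+R@[0,dy,0])-[x,y]+.5)*4.5;cv2.circle(c,tuple(int(a) for a in v),3,(0,0,255),-1)
    cv2.imwrite(f"pics/{n}1c.png",c)
```

```text
t 1.7 p [0.569  0.1512 0.1485] beta 151.7 F [ 0.8 -0.4 -0.1] T [ 0.02 -0.04 -0.01] w 39.9 q6 -2.43 q1 0.22
scene [389.18315304 191.87121537]
top [369.93058887 158.13658769]
```

View pics/scene1c.png

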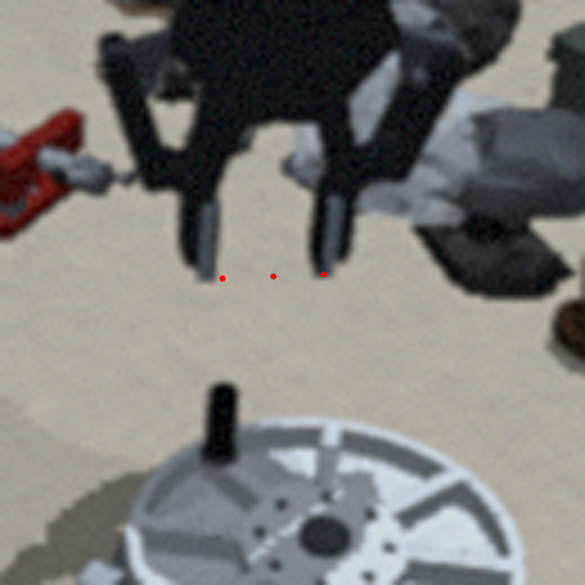

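View pics/top1c.png

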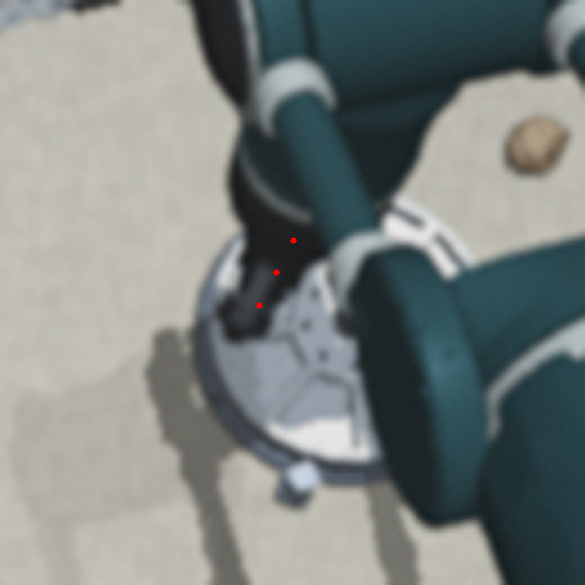

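The scene view shows the gripper above the wheel, and the fingertip projection agrees to about 1.3 px. The post is at (222,390) in that crop. Next I'll lower the jaws around it.

Run:
```python
from h import *
st(); line(.561,.158,.063,148,6)
```

```text
t 1.8 p [0.5698 0.149  0.1473] beta 151.3 F [-0.4 -0.1  0.3] T [ 0.07  0.04 -0.01] w 39.9 q6 -2.43 q1 0.21
slide [[-0.0006, 0.002, 0.0141], [-0.0006, 0.002, 0.0141], [-0.0006, 0.002, 0.0141], [-0.0006, 0.002, 0.0141], [-0.0005, 0.002, 0.0141], [-0.0005, 0.002, 0.0141], [0.0, 0.0, 0.0], [0.0, 0.0, 0.0]]
ang [[0.03, -0.12, 0.56], [0.0, 0.0, 0.56], [0.0, 0.0, 0.56], [0.0, 0.0, 0.56], [0.0, 0.0, 0.56], [0.0, 0.0, 0.56], [0.0, 0.0, 0.0], [0.0, 0.0, 0.0]]
```

Request:
arm_command:
  slide:
    - [-0.001, 0.004, 0.005]
    - [-0.001, 0.004, 0.012]
    - [-0.001, 0.004, 0.015]
    - [0, 0, 0.016]
    - [0, 0, 0.016]
    - [0, 0, 0.012]
    - [0, 0, 0.004]
    - [0, 0, 0]
  angular:
    - [0, -0.1, 1.1]
    - [0, 0, 1.1]
    - [0, 0, 1.1]
    - [0, 0, 0]
    - [0, 0, 0]
    - [0, 0, 0]
    - [0, 0, 0]
    - [0, 0, 0]
  hand: [0.04, 0.04, 0.04, 0.04, 0.04, 0.04, 0.04, 0.04]

```text
time: 2.6
tool_pos: [0.5523, 0.1639, 0.0583]
tcp_rot: [1.515, -2.745, -0.006]
wrist_force: [-0.5, 0.7, 0.4]
width: 0.467
```

Run:
```python
from h import *
st()
n="scene"
im=bot.read_camera(n)[:,:,::-1].copy()
c=cv2.resize(im[150:300,310:470],None,fx=4.5,fy=4,interpolation=cv2.INTER_CUBIC)
cv2.imwrite(f"pics/{n}2c.png",c)
st()
```

```text
t 2.6 p [0.5523 0.1639 0.0583] beta 147.8 F [-0.5  0.7  0.4] T [-0.    0.01  0.03] w 39.9 q6 -2.34 q1 0.24
t 2.65 p [0.5524 0.1639 0.0586] beta 147.8 F [-0.3 -0.1  0.6] T [-0.01  0.01  0.04] w 39.9 q6 -2.34 q1 0.24
```

View pics/scene2c.png

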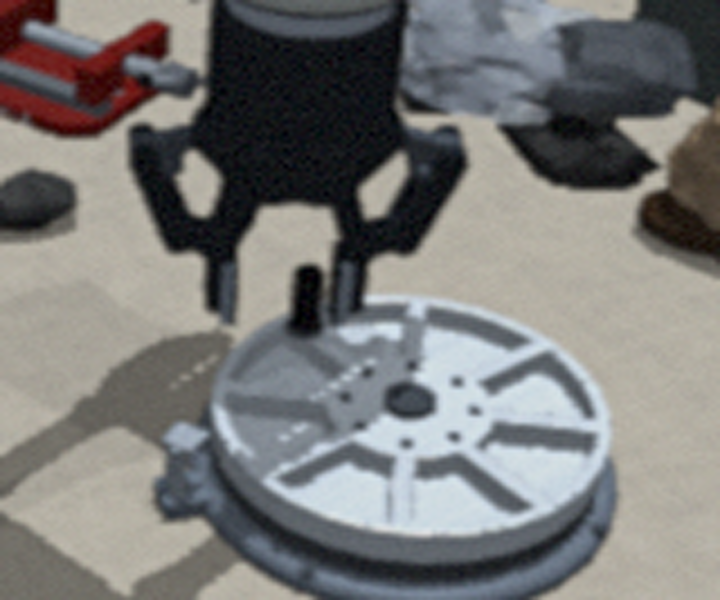

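The post stands between the jaws at (308,300), about 9 mm from centre toward the right finger. I'll centre on it and close to a loose cage.

Request:
arm_command:
  slide:
    - [0, -0.003, -0.002]
    - [0, -0.003, 0]
    - [0, -0.002, 0]
    - [0, 0, 0]
    - [0, 0, 0]
    - [0, 0, 0]
    - [0, 0, 0]
    - [0, 0, 0]
  angular:
    - [0, 0, 0]
    - [0, 0, 0]
    - [0, 0, 0]
    - [0, 0, 0]
    - [0, 0, 0]
    - [0, 0, 0]
    - [0, 0, 0]
    - [0, 0, 0]
  hand: [0.04, 0.04, 0.035, 0.03, 0.025, 0.02, 0.02, 0.02]

```text
time: 3.45
tool_pos: [0.5632, 0.1596, 0.0645]
tcp_rot: [-1.516, 2.751, 0.003]
wrist_force: [-0.2, 0.1, 0.1]
width: 0.233
```

Request:
arm_command:
  slide:
    - [0, 0, 0]
    - [0, 0, 0]
    - [0, 0, 0]
    - [0, 0, 0]
    - [0, 0, 0]
    - [0, 0, 0]
    - [0, 0, 0]
    - [0, 0, 0]
  angular:
    - [0, 0, 0]
    - [0, 0, 0]
    - [0, 0, 0]
    - [0, 0, 0]
    - [0, 0, 0]
    - [0, 0, 0]
    - [0, 0, 0]
    - [0, 0, 0]
  hand: [0.017, 0.015, 0.014, 0.013, 0.013, 0.013, 0.013, 0.013]

```text
time: 4.25
tool_pos: [0.5621, 0.1601, 0.0644]
tcp_rot: [1.516, -2.751, -0.005]
wrist_force: [-0.9, 0.9, 1.2]
width: 0.155
```

Run:
```python
from h import *
st()
n="scene"
im=bot.read_camera(n)[:,:,::-1].copy()
c=cv2.resize(im[150:300,310:470],None,fx=4.5,fy=4,interpolation=cv2.INTER_CUBIC)
cv2.imwrite(f"pics/{n}3c.png",c)
```

```text
t 4.25 p [0.5621 0.1601 0.0644] beta 147.7 F [-0.9  0.9  1.2] T [ 0.09  0.16 -0.01] w 13.3 q6 -2.35 q1 0.23
```

View pics/scene3c.png

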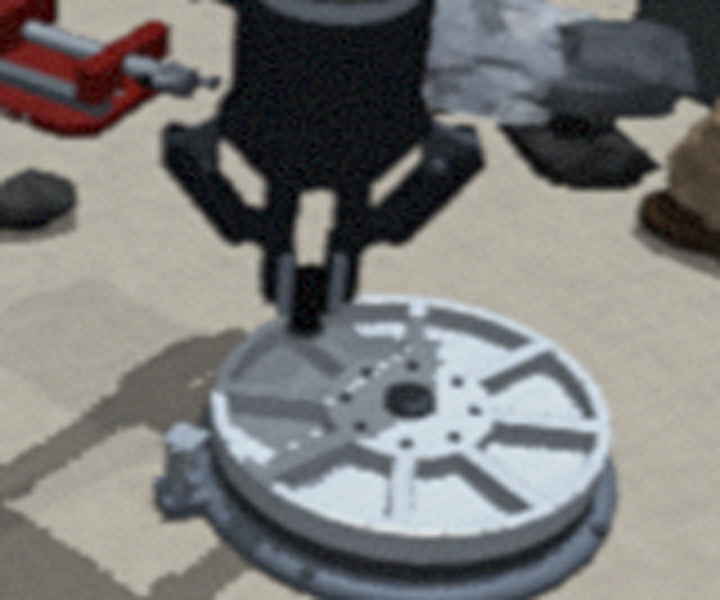

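The post is pinched at 13.3 mm with little force. I'll loosen slightly to make a cage and lead it round.

```bash
cat >> h.py <<'E'
H=np.array([.566,.0945])
def pol(r0=None):
    p=bot.read_state()['tool_pos'][:2]-H; return np.hypot(*p)*1000, np.degrees(np.arctan2(p[1],p[0]))
def arc(th,b,w=(1,1,1,1,1,1,.5,0),z=.0645,r=.066):
    _,t0=pol(); s=bot.read_state();b0=beta(Ro.from_rotvec(s['tcp_rot']).as_matrix())
    dt=th-t0; dt=(dt+180)%360-180; db=(b-b0+180)%360-180
    f=np.cumsum(w)/np.sum(w)
    plan([(H[0]+r*np.cos(np.radians(t0+dt*k)),H[1]+r*np.sin(np.radians(t0+dt*k)),z,b0+db*k) for k in f])
def sp():
    st();r,t=pol();F=bot.read_state()['wrist_force'];a=np.radians(t)
    print('r',round(r,1),'th',round(t,1),'rel',round(t+19.1,1),'Ftan(ccw+)',round(F[1]*np.cos(a)-F[0]*np.sin(a),1),'Frad',round(F[0]*np.cos(a)+F[1]*np.sin(a),1))
E
python3 - <<'E'
from h import *
sp(); arc(48,138)
E
```

```text
t 4.3 p [0.5621 0.1601 0.0644] beta 147.7 F [-1.5  0.3  0.3] T [ 0.09  0.17 -0.03] w 13.4 q6 -2.35 q1 0.23
r 65.7 th 93.4 rel 112.5 Ftan(ccw+) 1.5 Frad 0.4
slide [[-0.0045, -0.0066, -0.0001], [-0.0036, -0.0072, 0.0], [-0.0029, -0.0075, 0.0], [-0.0022, -0.0077, 0.0], [-0.0014, -0.0079, 0.0], [-0.0007, -0.008, 0.0], [-0.0001, -0.004, 0.0], [0.0, 0.0, 0.0]]
ang [[0.18, 0.05, 1.5], [0.0, 0.0, 1.5], [0.0, 0.0, 1.5], [0.0, 0.0, 1.5], [0.0, 0.0, 1.5], [0.0, 0.0, 1.5], [0.0, 0.0, 0.75], [0.0, 0.0, 0.0]]
```

Request:
arm_command:
  slide:
    - [-0.0045, -0.0065, 0]
    - [-0.0035, -0.007, 0]
    - [-0.003, -0.0075, 0]
    - [-0.002, -0.0075, 0]
    - [-0.0015, -0.008, 0]
    - [-0.0005, -0.008, 0]
    - [0, -0.004, 0]
    - [0, 0, 0]
  angular:
    - [0.2, 0, 1.5]
    - [0, 0, 1.5]
    - [0, 0, 1.5]
    - [0, 0, 1.5]
    - [0, 0, 1.5]
    - [0, 0, 1.5]
    - [0, 0, 0.7]
    - [0, 0, 0]
  hand: [0.0155, 0.0155, 0.0155, 0.0155, 0.0155, 0.0155, 0.0155, 0.0155]

```text
time: 5.1
tool_pos: [0.6123, 0.1418, 0.0638]
tcp_rot: [1.256, -2.878, -0.002]
wrist_force: [-3.7, 3.9, 2.4]
width: 0.181
```

Run:
```python
from h import *
sp(); arc(8,98,w=(1,1,1,1,1,.7,.3,0))
```

```text
t 5.1 p [0.6123 0.1418 0.0638] beta 137.2 F [-3.7  3.9  2.4] T [ 0.51  0.51 -0.03] w 15.5 q6 -2.21 q1 0.19
r 66.2 th 45.6 rel 64.7 Ftan(ccw+) 5.4 Frad 0.2
slide [[0.0008, -0.0072, -0.0008], [0.0006, -0.0072, 0.0], [0.0005, -0.0072, 0.0], [0.0005, -0.0072, 0.0], [0.0005, -0.0072, 0.0], [0.0002, -0.005, 0.0], [0.0, -0.0022, 0.0], [0.0, 0.0, 0.0]]
ang [[0.09, -0.03, 6.53], [0.0, 0.0, 6.53], [0.0, 0.0, 6.53], [0.0, 0.0, 6.53], [0.0, 0.0, 6.53], [0.0, 0.0, 4.57], [0.0, 0.0, 1.96], [0.0, 0.0, 0.0]]
```

Request:
arm_command:
  slide:
    - [0.0008, -0.007, -0.0005]
    - [0.0006, -0.007, 0]
    - [0.0005, -0.007, 0]
    - [0.0005, -0.007, 0]
    - [0.0005, -0.007, 0]
    - [0.0002, -0.005, 0]
    - [0, -0.002, 0]
    - [0, 0, 0]
  angular:
    - [0.1, 0, 6.5]
    - [0, 0, 6.5]
    - [0, 0, 6.5]
    - [0, 0, 6.5]
    - [0, 0, 6.5]
    - [0, 0, 4.6]
    - [0, 0, 2]
    - [0, 0, 0]
  hand: [0.0155, 0.0155, 0.0155, 0.0155, 0.0155, 0.0155, 0.0155, 0.0155]

```text
time: 5.9
tool_pos: [0.629, 0.1021, 0.0635]
tcp_rot: [0.177, -3.133, 0.004]
wrist_force: [0.1, -4.4, 0.2]
width: 0.181
```

Run:
```python
from h import *
sp(); arc(-6,84,w=(1,1,1,1,1,.6,.3,0))
```

```text
t 5.9 p [0.629  0.1021 0.0635] beta 96.4 F [ 0.1 -4.4  0.2] T [-0.64 -0.11 -0.04] w 15.5 q6 -1.56 q1 0.12
r 63.5 th 6.9 rel 26.0 Ftan(ccw+) -4.4 Frad -0.5
slide [[-0.0025, -0.0025, -0.001], [0.0, -0.0025, 0.0], [0.0, -0.0025, 0.0], [0.0, -0.0025, 0.0], [0.0, -0.0025, 0.0], [0.0, -0.0015, 0.0], [0.0, -0.0008, 0.0], [0.0, 0.0, 0.0]]
ang [[-0.12, -0.21, 2.11], [0.0, 0.0, 2.11], [0.0, 0.0, 2.11], [0.0, 0.0, 2.11], [0.0, 0.0, 2.11], [0.0, 0.0, 1.27], [0.0, 0.0, 0.63], [0.0, 0.0, 0.0]]
```

Request:
arm_command:
  slide:
    - [-0.002, -0.0025, -0.001]
    - [0, -0.0025, 0]
    - [0, -0.0025, 0]
    - [0, -0.0025, 0]
    - [0, -0.0025, 0]
    - [0, -0.0015, 0]
    - [0, -0.001, 0]
    - [0, 0, 0]
  angular:
    - [-0.1, -0.2, 2.1]
    - [0, 0, 2.1]
    - [0, 0, 2.1]
    - [0, 0, 2.1]
    - [0, 0, 2.1]
    - [0, 0, 1.3]
    - [0, 0, 0.6]
    - [0, 0, 0]
  hand: [0.0155, 0.0155, 0.0155, 0.0155, 0.0155, 0.0155, 0.0155, 0.0155]

```text
time: 6.7
tool_pos: [0.6309, 0.0933, 0.0637]
tcp_rot: [0.173, 3.136, 0.016]
wrist_force: [0.3, 4.2, -0.4]
width: 0.183
```

Run:
```python
from h import *
sp(); arc(-9,81,w=(1,1,1,.5,0,0,0,0)); arc(-37,53,w=(1,1,1,1,1,.6,.3,0))
```

```text
t 6.7 p [0.6309 0.0933 0.0637] beta 83.7 F [ 0.3  4.2 -0.4] T [ 0.65 -0.17 -0.09] w 15.6 q6 -1.37 q1 0.1
r 64.9 th -1.1 rel 18.0 Ftan(ccw+) 4.2 Frad 0.2
slide [[-0.0012, -0.0025, -0.0009], [-0.0001, -0.0026, 0.0], [-0.0001, -0.0026, 0.0], [-0.0, -0.0013, 0.0], [0.0, 0.0, 0.0], [0.0, 0.0, 0.0], [0.0, 0.0, 0.0], [0.0, 0.0, 0.0]]
ang [[0.57, 0.01, 0.77], [0.0, 0.0, 0.77], [0.0, 0.0, 0.77], [0.0, 0.0, 0.39], [0.0, 0.0, 0.0], [0.0, 0.0, 0.0], [0.0, 0.0, 0.0], [0.0, 0.0, 0.0]]
slide [[-0.0013, -0.0069, -0.0009], [-0.0002, -0.007, 0.0], [-0.0001, -0.007, 0.0], [0.0001, -0.007, 0.0], [0.0002, -0.007, 0.0], [0.0001, -0.0042, 0.0], [0.0, -0.0021, 0.0], [0.0, 0.0, 0.0]]
ang [[0.57, -0.01, 5.2], [0.0, 0.0, 5.2], [0.0, 0.0, 5.2], [0.0, 0.0, 5.2], [0.0, 0.0, 5.2], [0.0, 0.0, 3.12], [0.0, 0.0, 1.56], [0.0, 0.0, 0.0]]
```

Request:
arm_command:
  slide:
    - [-0.001, -0.003, -0.001]
    - [0, -0.003, 0]
    - [0, -0.003, 0]
    - [0, -0.002, 0]
    - [0, -0.001, 0]
    - [0, 0, 0]
    - [0, 0, 0]
    - [0, 0, 0]
  angular:
    - [0.5, 0, 1]
    - [0, 0, 1]
    - [0, 0, 1]
    - [0, 0, 0.5]
    - [0, 0, 0]
    - [0, 0, 0]
    - [0, 0, 0]
    - [0, 0, 0]
  hand: [0.0155, 0.0155, 0.0155, 0.0155, 0.0155, 0.0155, 0.0155, 0.0155]

```text
time: 7.5
tool_pos: [0.6311, 0.0876, 0.0641]
tcp_rot: [0.272, 3.127, 0.018]
wrist_force: [0.8, 4.9, -1.4]
width: 0.181
```

Run:
```python
from h import *
sp(); arc(-37,53,w=(1,1,1,1,1,.6,.3,0))
```

```text
t 7.5 p [0.6311 0.0876 0.0641] beta 80.0 F [ 0.8  4.9 -1.4] T [ 0.81 -0.13 -0.02] w 15.4 q6 -1.31 q1 0.09
r 65.4 th -6.1 rel 13.0 Ftan(ccw+) 5.0 Frad 0.3
slide [[-0.0007, -0.006, -0.0005], [-0.0001, -0.006, 0.0], [0.0, -0.006, 0.0], [0.0001, -0.006, 0.0], [0.0001, -0.006, 0.0], [0.0001, -0.0036, 0.0], [0.0, -0.0018, 0.0], [0.0, 0.0, 0.0]]
ang [[0.67, 0.05, 4.58], [0.0, 0.0, 4.58], [0.0, 0.0, 4.58], [0.0, 0.0, 4.58], [0.0, 0.0, 4.58], [0.0, 0.0, 2.75], [0.0, 0.0, 1.38], [0.0, 0.0, 0.0]]
```

Request:
arm_command:
  slide:
    - [-0.0005, -0.0025, 0]
    - [0, -0.002, 0]
    - [0, -0.0015, 0]
    - [0, -0.001, 0]
    - [0, 0, 0]
    - [0, 0, 0]
    - [0, 0, 0]
    - [0, 0, 0]
  angular:
    - [0.5, 0, 1]
    - [0, 0, 1]
    - [0, 0, 1]
    - [0, 0, 0]
    - [0, 0, 0]
    - [0, 0, 0]
    - [0, 0, 0]
    - [0, 0, 0]
  hand: [0.0155, 0.0155, 0.0155, 0.0155, 0.0155, 0.0155, 0.0155, 0.0155]

```text
time: 8.3
tool_pos: [0.6316, 0.088, 0.064]
tcp_rot: [0.36, 3.117, 0.024]
wrist_force: [1.3, 6.0, -1.0]
width: 0.179
```

Run:
```python
from h import *
sp(); arc(-37,53,w=(1,1,1,1,1,.6,.3,0))
```

```text
t 8.3 p [0.6316 0.088  0.064 ] beta 76.8 F [ 1.3  6.  -1. ] T [ 0.89 -0.16 -0.03] w 15.3 q6 -1.26 q1 0.09
r 65.9 th -5.7 rel 13.4 Ftan(ccw+) 6.1 Frad 0.7
slide [[-0.0006, -0.0061, -0.0006], [-0.0004, -0.0061, 0.0], [-0.0002, -0.0061, 0.0], [-0.0001, -0.0061, 0.0], [0.0, -0.0061, 0.0], [0.0, -0.0037, 0.0], [0.0, -0.0018, 0.0], [0.0, 0.0, 0.0]]
ang [[0.89, 0.11, 4.04], [0.0, 0.0, 4.04], [0.0, 0.0, 4.04], [0.0, 0.0, 4.04], [0.0, 0.0, 4.04], [0.0, 0.0, 2.42], [0.0, 0.0, 1.21], [0.0, 0.0, 0.0]]
```

Request:
arm_command:
  slide:
    - [-0.0005, -0.002, 0]
    - [0, -0.002, 0]
    - [0, -0.002, 0]
    - [0, -0.002, 0]
    - [0, -0.002, 0]
    - [0, -0.002, 0]
    - [0, -0.002, 0]
    - [0, -0.002, 0]
  angular:
    - [0.5, 0, 0]
    - [0.5, 0, 0]
    - [0, 0, 0]
    - [0, 0, 0]
    - [0, 0, 0]
    - [0, 0, 0]
    - [0, 0, 0]
    - [0, 0, 0]
  hand: [0.0155, 0.0155, 0.0155, 0.0155, 0.0155, 0.0155, 0.0155, 0.0155]

```text
time: 9.1
tool_pos: [0.6309, 0.0831, 0.0641]
tcp_rot: [0.364, 3.113, 0.025]
wrist_force: [2.3, 10.0, -2.5]
width: 0.18
```

Run:
```python
from h import *
sp()
```

```text
t 9.1 p [0.6309 0.0831 0.0641] beta 76.7 F [ 2.3 10.  -2.5] T [ 1.59 -0.32 -0.  ] w 15.4 q6 -1.26 q1 0.08
r 65.9 th -9.9 rel 9.2 Ftan(ccw+) 10.2 Frad 0.5
```

The force rises steadily (5, 6, then 10 N) at 10–14° past the +22.5 click, where the detent alone should fade. That's the stop, so click zero is +22.5. I'll ease back to click zero and let go. Then I'll regrasp with the wrist turned half round, because joint 6's range doesn't cover the way back.

Run:
```python
from h import *
arc(3.4,90,w=(1,1,1,1,.5,0,0,0))
```

```text
slide [[0.0002, 0.0034, -0.0003], [0.0003, 0.0034, 0.0], [0.0003, 0.0034, 0.0], [0.0003, 0.0034, 0.0], [0.0001, 0.0017, 0.0], [0.0, 0.0, 0.0], [0.0, 0.0, 0.0], [0.0, 0.0, 0.0]]
ang [[0.96, 0.33, -2.97], [0.0, 0.0, -2.97], [0.0, 0.0, -2.97], [0.0, 0.0, -2.97], [0.0, 0.0, -1.48], [0.0, 0.0, 0.0], [0.0, 0.0, 0.0], [0.0, 0.0, 0.0]]
```

Request:
arm_command:
  slide:
    - [0, 0.0035, 0]
    - [0, 0.0035, 0]
    - [0.0005, 0.0035, 0]
    - [0.0005, 0.0035, 0]
    - [0, 0.0015, 0]
    - [0, 0, 0]
    - [0, 0, 0]
    - [0, 0, 0]
  angular:
    - [1, 0.3, -3]
    - [0, 0, -3]
    - [0, 0, -3]
    - [0, 0, -3]
    - [0, 0, -1.5]
    - [0, 0, 0]
    - [0, 0, 0]
    - [0, 0, 0]
  hand: [0.0155, 0.0155, 0.0155, 0.0155, 0.0155, 0.018, 0.022, 0.026]

```text
time: 9.9
tool_pos: [0.6314, 0.0965, 0.0641]
tcp_rot: [0.018, -3.14, 0.007]
wrist_force: [-0.3, -0.2, 0.4]
width: 0.308
```

Run:
```python
from h import *
sp()
```

```text
t 9.9 p [0.6314 0.0965 0.0641] beta 90.6 F [-0.3 -0.2  0.4] T [ 0.02 -0.05 -0.05] w 26.3 q6 -1.46 q1 0.12
r 65.5 th 1.7 rel 20.8 Ftan(ccw+) -0.2 Frad -0.3
```

Request:
arm_command:
  slide:
    - [0, 0, -0.015]
    - [0, 0, -0.02]
    - [0, 0, -0.015]
    - [0, 0, -0.005]
    - [0, 0, 0]
    - [0, 0, 0]
    - [0, 0, 0]
    - [0, 0, 0]
  angular:
    - [0, 0, 0]
    - [0, 0, 0]
    - [0, 0, 0]
    - [0, 0, 8]
    - [0, 0, 8.5]
    - [0, 0, 8.5]
    - [0, 0, 8.5]
    - [0, 0, 8.5]
  hand: [0.03, 0.035, 0.035, 0.035, 0.035, 0.035, 0.035, 0.035]

```text
time: 10.7
tool_pos: [0.6342, 0.0966, 0.1308]
tcp_rot: [1.128, 2.925, -0.002]
wrist_force: [-0.4, -0.2, 0.1]
width: 0.407
```

Request:
arm_command:
  slide:
    - [0, 0, 0]
    - [0, 0, 0]
    - [0, 0, 0]
    - [0, 0, 0]
    - [0, 0, 0]
    - [0, 0, 0]
    - [0, 0, 0]
    - [0, 0, 0]
  angular:
    - [0, 0, 8.5]
    - [0, 0, 8.5]
    - [0, 0, 8.5]
    - [0, 0, 8.5]
    - [0, 0, 8.5]
    - [0, 0, 8.5]
    - [0, 0, 8.5]
    - [0, 0, 8.5]
  hand: [0.035, 0.035, 0.035, 0.035, 0.035, 0.035, 0.035, 0.035]

```text
time: 11.5
tool_pos: [0.6381, 0.0971, 0.1429]
tcp_rot: [2.578, 1.774, 0.022]
wrist_force: [0.3, 0.4, -0.8]
width: 0.413
```

Run:
```python
from h import *
sp()
for n,(x0,y0,x1,y1) in (("scene",(310,150,470,300)),("top",(310,90,470,240))):
    im=bot.read_camera(n)[:,:,::-1].copy()
    cv2.imwrite(f"pics/{n}4c.png",cv2.resize(im[y0:y1,x0:x1],None,fx=4,fy=4,interpolation=cv2.INTER_CUBIC))
line(.631,.0985,.115,-86.6,7)
```

```text
t 11.5 p [0.6381 0.0971 0.1429] beta -20.9 F [ 0.3  0.4 -0.8] T [-0.01  0.01 -0.01] w 35.3 q6 0.48 q1 0.11
r 72.1 th 2.1 rel 21.2 Ftan(ccw+) 0.3 Frad 0.3
slide [[-0.0002, -0.0011, 0.004], [-0.0003, -0.001, 0.004], [-0.0005, -0.0009, 0.004], [-0.0007, -0.0008, 0.004], [-0.0008, -0.0007, 0.004], [-0.0009, -0.0006, 0.004], [-0.001, -0.0004, 0.004], [0.0, 0.0, 0.0]]
ang [[1.01, -0.36, 9.43], [0.0, 0.0, 9.43], [0.0, 0.0, 9.43], [0.0, 0.0, 9.43], [0.0, 0.0, 9.43], [0.0, 0.0, 9.43], [0.0, 0.0, 9.43], [0.0, 0.0, 0.0]]
```

View pics/scene4c.png

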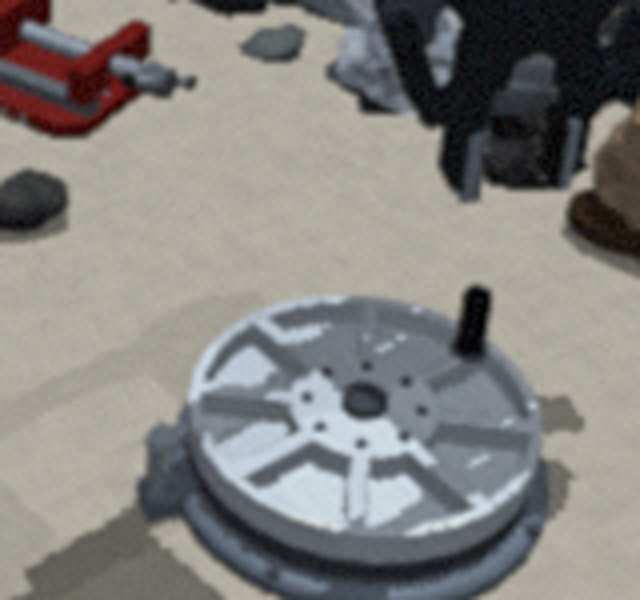

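View pics/top4c.png

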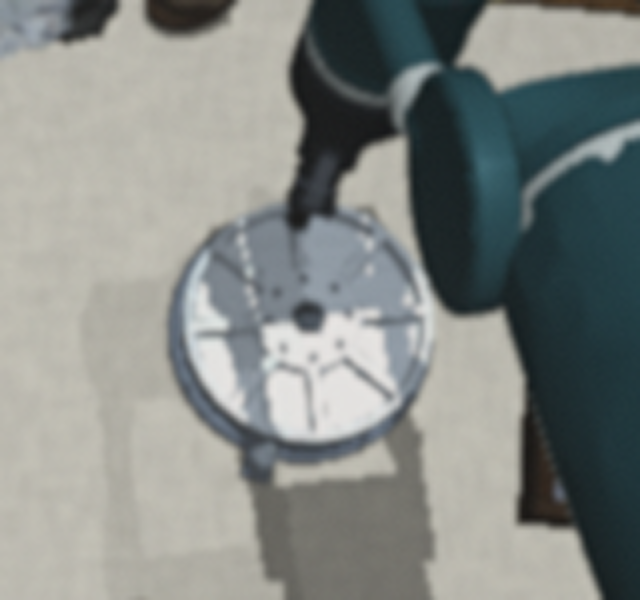

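In the scene crop the post top is at (476,292), i.e. full-image pixel (429,223). I'll check that bearing and keep rotating.

Request:
arm_command:
  slide:
    - [0, -0.001, 0]
    - [0, -0.001, 0]
    - [-0.001, -0.001, 0]
    - [-0.001, -0.001, 0]
    - [-0.001, -0.001, 0]
    - [-0.001, 0, 0]
    - [-0.001, 0, 0]
    - [-0.001, 0, 0]
  angular:
    - [1, -0.4, 8.3]
    - [0, 0, 8.3]
    - [0, 0, 8.3]
    - [0, 0, 8.3]
    - [0, 0, 8.3]
    - [0, 0, 8.3]
    - [0, 0, 8.3]
    - [0, 0, 7]
  hand: [0.035, 0.035, 0.035, 0.035, 0.035, 0.035, 0.035, 0.035]

```text
time: 12.4
tool_pos: [0.6307, 0.0973, 0.1493]
tcp_rot: [3.14, 0.099, 0.008]
wrist_force: [-0.5, -0.1, -0.3]
width: 0.406
```

Run:
```python
from h import *
P=plane('scene',429,223,.08)+[.0018,-.001,0];print(P)
for h in (H,np.array([.565,.0893])):
    d=P[:2]-h;print(np.hypot(*d),np.degrees(np.arctan2(d[1],d[0]))+19.1)
sp(); line(.632,.0985,.066,-86.6,6)
```

```text
[0.62937154 0.0924954  0.08      ]
0.06340323762847615 17.288191235338694
0.06445080086073204 21.941822615941017
t 12.4 p [0.6307 0.0973 0.1493] beta -86.4 F [-0.5 -0.1 -0.3] T [-0.04  0.05 -0.01] w 34.7 q6 1.62 q1 0.11
r 64.8 th 2.5 rel 21.6 Ftan(ccw+) -0.1 Frad -0.5
slide [[0.0002, -0.0002, 0.0139], [0.0002, -0.0002, 0.0139], [0.0002, -0.0002, 0.0139], [0.0002, -0.0002, 0.0139], [0.0002, -0.0002, 0.0139], [0.0002, -0.0002, 0.0139], [0.0, 0.0, 0.0], [0.0, 0.0, 0.0]]
ang [[0.02, -0.28, 0.04], [0.0, 0.0, 0.04], [0.0, 0.0, 0.04], [0.0, 0.0, 0.04], [0.0, 0.0, 0.04], [0.0, 0.0, 0.04], [0.0, 0.0, 0.0], [0.0, 0.0, 0.0]]
```

The post rests at about +22.5, which is click zero. Descending.

Request:
arm_command:
  slide:
    - [0, 0, 0.008]
    - [0, 0, 0.014]
    - [0, 0, 0.015]
    - [0, 0, 0.015]
    - [0, 0, 0.014]
    - [0, 0, 0.008]
    - [0, 0, 0.002]
    - [0, 0, 0]
  angular:
    - [0, -0.3, 0]
    - [0, 0, 0]
    - [0, 0, 0]
    - [0, 0, 0]
    - [0, 0, 0]
    - [0, 0, 0]
    - [0, 0, 0]
    - [0, 0, 0]
  hand: [0.035, 0.035, 0.035, 0.035, 0.035, 0.035, 0.03, 0.025]

```text
time: 13.2
tool_pos: [0.629, 0.0971, 0.0649]
tcp_rot: [3.138, 0.125, -0.007]
wrist_force: [-0.1, 0.8, 0.5]
width: 0.292
```

Run:
```python
from h import *
sp()
```

```text
t 13.2 p [0.629  0.0971 0.0649] beta -85.4 F [-0.1  0.8  0.5] T [0.06 0.05 0.01] w 25.0 q6 1.61 q1 0.11
r 63.1 th 2.3 rel 21.4 Ftan(ccw+) 0.8 Frad -0.1
```

Request:
arm_command:
  slide:
    - [0, 0, 0]
    - [0, 0, 0]
    - [0, 0, 0]
    - [0, 0, 0]
    - [0, 0, 0]
    - [0, 0, 0]
    - [0, 0, 0]
    - [0, 0, 0]
  angular:
    - [0, 0, 0]
    - [0, 0, 0]
    - [0, 0, 0]
    - [0, 0, 0]
    - [0, 0, 0]
    - [0, 0, 0]
    - [0, 0, 0]
    - [0, 0, 0]
  hand: [0.022, 0.019, 0.016, 0.0155, 0.0155, 0.0155, 0.0155, 0.0155]

```text
time: 14.0
tool_pos: [0.6315, 0.0972, 0.0683]
tcp_rot: [3.139, 0.126, 0.002]
wrist_force: [-0.3, -0.2, 0.6]
width: 0.18
```

Run:
```python
from h import *
sp();arc(46,-44,w=(1,1,1,1,1,.7,.3,0))
```

```text
t 14.0 p [0.6315 0.0972 0.0683] beta -85.4 F [-0.3 -0.2  0.6] T [-0.01  0.02  0.  ] w 15.3 q6 1.61 q1 0.11
r 65.6 th 2.4 rel 21.5 Ftan(ccw+) -0.2 Frad -0.3
slide [[0.0002, -0.0084, 0.0038], [-0.0003, -0.0084, 0.0], [-0.0003, -0.0084, 0.0], [-0.0004, -0.0084, 0.0], [-0.0004, -0.0084, 0.0], [-0.0002, -0.0059, 0.0], [-0.0, -0.0025, 0.0], [0.0, 0.0, 0.0]]
ang [[0.03, -0.07, -6.9], [0.0, 0.0, -6.9], [0.0, 0.0, -6.9], [0.0, 0.0, -6.9], [0.0, 0.0, -6.9], [0.0, 0.0, -4.83], [0.0, 0.0, -2.07], [0.0, 0.0, 0.0]]
```

Request:
arm_command:
  slide:
    - [0, -0.0085, 0.003]
    - [-0.0003, -0.0085, 0]
    - [-0.0003, -0.0085, 0]
    - [-0.0004, -0.0085, 0]
    - [-0.0004, -0.0085, 0]
    - [-0.0002, -0.006, 0]
    - [0, -0.0025, 0]
    - [0, 0, 0]
  angular:
    - [0, 0, -6.9]
    - [0, 0, -6.9]
    - [0, 0, -6.9]
    - [0, 0, -6.9]
    - [0, 0, -6.9]
    - [0, 0, -4.8]
    - [0, 0, -2]
    - [0, 0, 0]
  hand: [0.0155, 0.0155, 0.0155, 0.0155, 0.0155, 0.0155, 0.0155, 0.0155]

```text
time: 14.8
tool_pos: [0.6101, 0.1423, 0.0661]
tcp_rot: [2.873, 1.266, -0.001]
wrist_force: [1.0, 0.0, -0.5]
width: 0.183
```

Run:
```python
from h import *
sp();arc(91,1,w=(1,1,1,1,1,.7,.3,0))
```

```text
t 14.8 p [0.6101 0.1423 0.0661] beta -42.4 F [ 1.   0.  -0.5] T [-0.01 -0.01 -0.01] w 15.6 q6 0.93 q1 0.19
r 65.0 th 47.3 rel 66.4 Ftan(ccw+) -0.7 Frad 0.7
slide [[0.0005, -0.0084, 0.0016], [-0.0005, -0.0084, 0.0], [-0.0005, -0.0084, 0.0], [-0.0005, -0.0084, 0.0], [-0.0005, -0.0084, 0.0], [-0.0003, -0.0059, 0.0], [-0.0, -0.0025, 0.0], [0.0, 0.0, 0.0]]
ang [[0.11, 0.09, -7.24], [0.0, 0.0, -7.24], [0.0, 0.0, -7.24], [0.0, 0.0, -7.24], [0.0, 0.0, -7.24], [0.0, 0.0, -5.07], [0.0, 0.0, -2.17], [0.0, 0.0, 0.0]]
```

Click one.

Request:
arm_command:
  slide:
    - [0.0005, -0.0085, 0.0015]
    - [-0.0005, -0.0085, 0]
    - [-0.0005, -0.0085, 0]
    - [-0.0005, -0.0085, 0]
    - [-0.0005, -0.0085, 0]
    - [-0.0003, -0.006, 0]
    - [0, -0.0025, 0]
    - [0, 0, 0]
  angular:
    - [0, 0, -7.2]
    - [0, 0, -7.2]
    - [0, 0, -7.2]
    - [0, 0, -7.2]
    - [0, 0, -7.2]
    - [0, 0, -5]
    - [0, 0, -2.2]
    - [0, 0, 0]
  hand: [0.0155, 0.0155, 0.0155, 0.0155, 0.0155, 0.0155, 0.0155, 0.0155]

```text
time: 15.6
tool_pos: [0.5692, 0.1568, 0.0661]
tcp_rot: [2.171, 2.252, 0.005]
wrist_force: [-3.6, 1.0, 2.4]
width: 0.183
```

Run:
```python
from h import *
sp();arc(136,46,w=(1,1,1,1,1,.7,.3,0))
```

```text
t 15.6 p [0.5692 0.1568 0.0661] beta 2.1 F [-3.6  1.   2.4] T [0.02 0.58 0.03] w 15.6 q6 0.2 q1 0.23
r 62.4 th 87.0 rel 106.1 Ftan(ccw+) 3.6 Frad 0.8
slide [[0.0038, -0.0091, 0.0015], [0.0, -0.0094, 0.0], [-0.0001, -0.0094, 0.0], [-0.0003, -0.0094, 0.0], [-0.0004, -0.0094, 0.0], [-0.0002, -0.0066, 0.0], [-0.0, -0.0028, 0.0], [0.0, 0.0, 0.0]]
ang [[0.67, 0.49, -7.32], [0.0, 0.0, -7.32], [0.0, 0.0, -7.32], [0.0, 0.0, -7.32], [0.0, 0.0, -7.32], [0.0, 0.0, -5.12], [0.0, 0.0, -2.2], [0.0, 0.0, 0.0]]
```

Request:
arm_command:
  slide:
    - [0.003, -0.009, 0.0015]
    - [0, -0.0095, 0]
    - [0, -0.0095, 0]
    - [-0.0003, -0.0095, 0]
    - [-0.0004, -0.0095, 0]
    - [-0.0002, -0.0065, 0]
    - [0, -0.003, 0]
    - [0, 0, 0]
  angular:
    - [0.6, 0.4, -7.3]
    - [0, 0, -7.3]
    - [0, 0, -7.3]
    - [0, 0, -7.3]
    - [0, 0, -7.3]
    - [0, 0, -5.1]
    - [0, 0, -2.2]
    - [0, 0, 0]
  hand: [0.0155, 0.0155, 0.0155, 0.0155, 0.0155, 0.0155, 0.0155, 0.0155]

```text
time: 16.4
tool_pos: [0.5267, 0.1372, 0.0663]
tcp_rot: [1.147, 2.905, 0.009]
wrist_force: [-3.4, -2.1, 2.3]
width: 0.183
```

Run:
```python
from h import *
sp();arc(138.4,48,w=(1,1,1,.5,0,0,0,0))
```

```text
t 16.4 p [0.5267 0.1372 0.0663] beta 46.9 F [-3.4 -2.1  2.3] T [-0.53  0.51 -0.  ] w 15.6 q6 -0.6 q1 0.21
r 58.0 th 132.7 rel 151.8 Ftan(ccw+) 3.9 Frad 0.8
slide [[0.0081, -0.0013, 0.0017], [0.0001, -0.0019, 0.0], [0.0, -0.0019, 0.0], [-0.0, -0.0009, 0.0], [0.0, 0.0, 0.0], [0.0, 0.0, 0.0], [0.0, 0.0, 0.0], [0.0, 0.0, 0.0]]
ang [[0.69, 0.87, -0.31], [0.0, 0.0, -0.31], [0.0, 0.0, -0.31], [0.0, 0.0, -0.15], [0.0, 0.0, 0.0], [0.0, 0.0, 0.0], [0.0, 0.0, 0.0], [0.0, 0.0, 0.0]]
```

Request:
arm_command:
  slide:
    - [0.003, -0.002, 0]
    - [0.002, -0.002, 0]
    - [0.002, -0.002, 0]
    - [0, 0, 0]
    - [0, 0, 0]
    - [0, 0, 0]
    - [0, 0, 0]
    - [0, 0, 0]
  angular:
    - [0.6, 0.8, 0]
    - [0, 0, 0]
    - [0, 0, 0]
    - [0, 0, 0]
    - [0, 0, 0]
    - [0, 0, 0]
    - [0, 0, 0]
    - [0, 0, 0]
  hand: [0.0155, 0.0155, 0.0155, 0.0155, 0.017, 0.02, 0.025, 0.03]

```text
time: 17.2
tool_pos: [0.5197, 0.1377, 0.0669]
tcp_rot: [1.159, 2.915, 0.005]
wrist_force: [-0.7, -0.0, 0.1]
width: 0.352
```

Run:
```python
from h import *
sp()
```

```text
t 17.2 p [0.5197 0.1377 0.0669] beta 46.6 F [-0.7 -0.   0.1] T [-0.03  0.04  0.03] w 30.1 q6 -0.6 q1 0.21
r 63.3 th 137.0 rel 156.1 Ftan(ccw+) 0.5 Frad 0.5
```

Run:
```python
from h import *
s=bot.read_state();x,y,z=s['tool_pos'];b=46.6
pts=[(x,y,z+.012,b),(x,y,z+.04,b),(x,y,z+.07,b)]
for i in range(1,6):
    k=i/7; pts.append((x+(.428-x)*k,y+(.3565-y)*k,z+.08,b+(69-b)*k))
plan(pts)
```

```text
slide [[-0.0, 0.0001, -0.012], [0.0, 0.0, -0.028], [0.0, 0.0, -0.03], [0.031, 0.0137, -0.01], [0.0302, 0.0154, 0.0], [0.0293, 0.0171, 0.0], [0.0283, 0.0187, 0.0], [0.0272, 0.0202, 0.0]]
ang [[0.29, 0.19, 0.03], [0.0, 0.0, 0.0], [0.0, 0.0, 0.0], [0.0, 0.0, -3.2], [0.0, 0.0, -3.2], [0.0, 0.0, -3.2], [0.0, 0.0, -3.2], [0.0, 0.0, -3.2]]
```

Request:
arm_command:
  slide:
    - [0, 0, -0.012]
    - [0, 0, -0.028]
    - [0, 0, -0.03]
    - [0.031, 0.014, -0.01]
    - [0.03, 0.015, 0]
    - [0.029, 0.017, 0]
    - [0.028, 0.019, 0]
    - [0.027, 0.02, 0]
  angular:
    - [0.3, 0.2, 0]
    - [0, 0, 0]
    - [0, 0, 0]
    - [0, 0, -3.2]
    - [0, 0, -3.2]
    - [0, 0, -3.2]
    - [0, 0, -3.2]
    - [0, 0, -3.2]
  hand: [0.035, 0.04, 0.045, 0.045, 0.045, 0.045, 0.045, 0.045]

```text
time: 18.0
tool_pos: [0.4565, 0.2966, 0.1521]
tcp_rot: [0.739, 3.049, 0.007]
wrist_force: [-0.5, -0.3, -0.2]
width: 0.525
```

Run:
```python
from h import *
st(); line(.428,.3565,.08,69,4)
```

```text
t 18.0 p [0.4565 0.2966 0.1521] beta 62.8 F [-0.5 -0.3 -0.2] T [-0.   -0.01  0.01] w 44.9 q6 -0.57 q1 0.53
slide [[0.0133, 0.01, 0.018], [0.0129, 0.0104, 0.018], [0.0126, 0.0108, 0.018], [0.0123, 0.0111, 0.018], [0.0, 0.0, 0.0], [0.0, 0.0, 0.0], [0.0, 0.0, 0.0], [0.0, 0.0, 0.0]]
ang [[0.31, 0.18, -1.56], [0.0, 0.0, -1.56], [0.0, 0.0, -1.56], [0.0, 0.0, -1.56], [0.0, 0.0, 0.0], [0.0, 0.0, 0.0], [0.0, 0.0, 0.0], [0.0, 0.0, 0.0]]
```

Request:
arm_command:
  slide:
    - [0.013, 0.01, 0.015]
    - [0.013, 0.01, 0.018]
    - [0.011, 0.01, 0.018]
    - [0.007, 0.007, 0.014]
    - [0.002, 0.003, 0.003]
    - [0, 0, 0]
    - [0, 0, 0]
    - [0, 0, 0]
  angular:
    - [0.3, 0.2, -1.6]
    - [0, 0, -1.6]
    - [0, 0, -1.6]
    - [0, 0, -1.6]
    - [0, 0, 0]
    - [0, 0, 0]
    - [0, 0, 0]
    - [0, 0, 0]
  hand: [0.045, 0.045, 0.045, 0.045, 0.045, 0.045, 0.045, 0.045]

```text
time: 18.8
tool_pos: [0.4316, 0.3605, 0.0854]
tcp_rot: [0.55, 3.088, 0.01]
wrist_force: [-0.1, 0.6, 0.2]
width: 0.527
```

Run:
```python
from h import *
st()
for n,(x0,y0,w,h) in (("scene",(220,140,140,110)),("top",(225,160,220,140))):
    im=bot.read_camera(n)[:,:,::-1].copy();cv2.imwrite(f"pics/{n}5.png",im)
    f=5 if n=='scene' else 3.6
    c=cv2.resize(im[y0:y0+h,x0:x0+w],None,fx=f,fy=f,interpolation=cv2.INTER_CUBIC)
    s=bot.read_state();R=Ro.from_rotvec(s['tcp_rot']).as_matrix();p=s['tool_pos']
    for X,col in ((p+R@[0,0,.008],(0,0,255)),(p+R@[0,.0225,.008],(0,255,0)),(p+R@[0,-.0225,.008],(0,255,0)),([p[0],p[1],.008],(255,0,0))):
        v=(proj(n,X)-[x0,y0]+.5)*f;cv2.circle(c,tuple(int(a) for a in v),3,col,-1)
    cv2.imwrite(f"pics/{n}5c.png",c)
```

```text
t 18.8 p [0.4316 0.3605 0.0854] beta 69.8 F [-0.1  0.6  0.2] T [ 0.01 -0.01 -0.03] w 45.0 q6 -0.57 q1 0.65
```

View pics/scene5c.png

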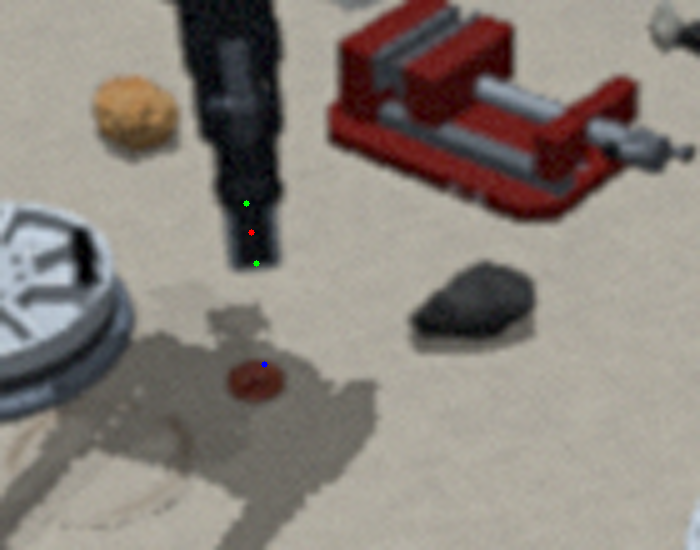

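View pics/top5c.png

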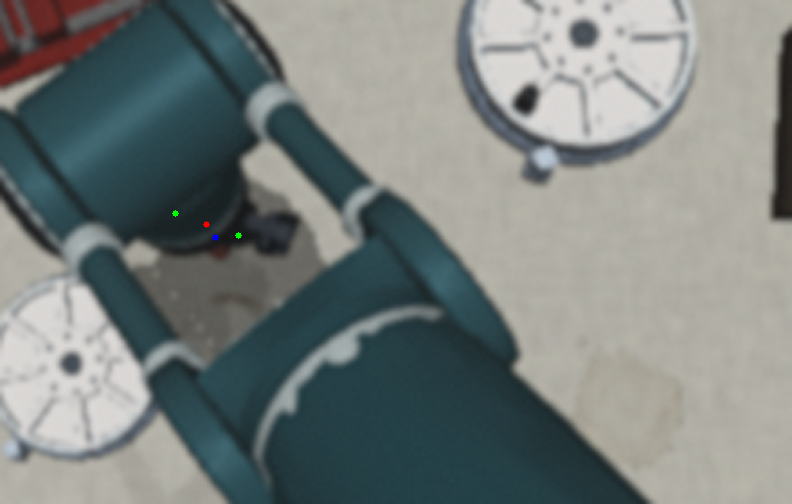

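The scene view shows the red pebble at crop (256,381), slightly nearer than the jaw axis (blue dot). The post on the wheel, top crop (526,97), now bears about 138° world. I'll centre and descend.

Run:
```python
from h import *
st(); line(.426,.3555,.03,69,5)
```

```text
t 18.9 p [0.4317 0.3605 0.0856] beta 69.8 F [-0.3 -0.3 -0.3] T [-0.01 -0.01 -0.05] w 45.3 q6 -0.57 q1 0.65
slide [[0.0008, -0.0014, 0.0111], [0.0007, -0.0013, 0.0111], [0.0007, -0.0013, 0.0111], [0.0007, -0.0013, 0.0111], [0.0007, -0.0013, 0.0111], [0.0, 0.0, 0.0], [0.0, 0.0, 0.0], [0.0, 0.0, 0.0]]
ang [[0.44, 0.24, 0.16], [0.0, 0.0, 0.16], [0.0, 0.0, 0.16], [0.0, 0.0, 0.16], [0.0, 0.0, 0.16], [0.0, 0.0, 0.0], [0.0, 0.0, 0.0], [0.0, 0.0, 0.0]]
```

Request:
arm_command:
  slide:
    - [0.001, -0.0015, 0.009]
    - [0.001, -0.0015, 0.012]
    - [0.001, -0.0015, 0.012]
    - [0.0005, -0.001, 0.011]
    - [0, -0.001, 0.008]
    - [0, 0, 0.003]
    - [0, 0, 0]
    - [0, 0, 0]
  angular:
    - [0.4, 0.2, 0.2]
    - [0, 0, 0.2]
    - [0, 0, 0.2]
    - [0, 0, 0.2]
    - [0, 0, 0]
    - [0, 0, 0]
    - [0, 0, 0]
    - [0, 0, 0]
  hand: [0.045, 0.045, 0.045, 0.045, 0.045, 0.045, 0.045, 0.045]

```text
time: 19.7
tool_pos: [0.4256, 0.3538, 0.025]
tcp_rot: [-0.578, -3.087, 0.002]
wrist_force: [-0.4, -0.6, 1.0]
width: 0.527
```

Run:
```python
from h import *
st()
n="scene";x0,y0,w,h=220,140,140,110
im=bot.read_camera(n)[:,:,::-1].copy()
cv2.imwrite(f"pics/{n}6c.png",cv2.resize(im[y0:y0+h,x0:x0+w],None,fx=5,fy=5,interpolation=cv2.INTER_CUBIC))
line(.426,.3555,.013,69,4)
```

```text
t 19.7 p [0.4256 0.3538 0.025 ] beta 68.8 F [-0.4 -0.6  1. ] T [-0.03 -0.02  0.01] w 45.0 q6 -0.55 q1 0.65
slide [[0.0001, 0.0004, 0.003], [0.0001, 0.0004, 0.003], [0.0001, 0.0004, 0.003], [0.0001, 0.0004, 0.003], [0.0, 0.0, 0.0], [0.0, 0.0, 0.0], [0.0, 0.0, 0.0], [0.0, 0.0, 0.0]]
ang [[-0.06, -0.02, -0.05], [0.0, 0.0, -0.05], [0.0, 0.0, -0.05], [0.0, 0.0, -0.05], [0.0, 0.0, 0.0], [0.0, 0.0, 0.0], [0.0, 0.0, 0.0], [0.0, 0.0, 0.0]]
```

View pics/scene6c.png

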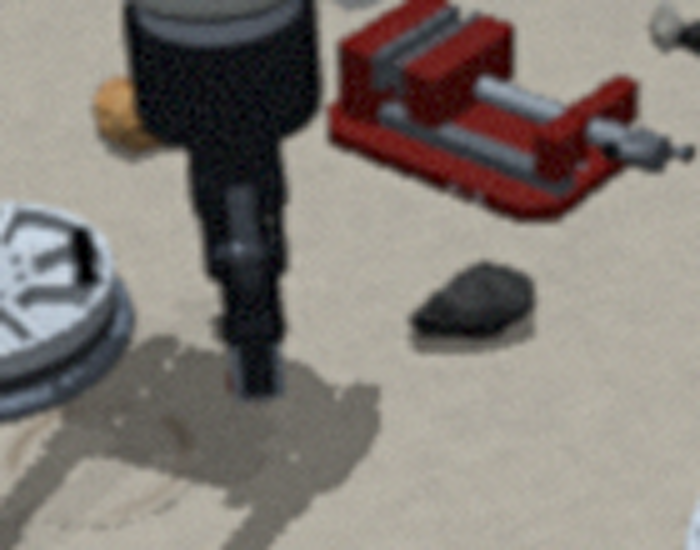

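The near finger, at (258,380), covers the pebble except for a sliver at (229,380), so the two are lined up. I'll lower and close.

Request:
arm_command:
  slide:
    - [0, 0.001, 0.004]
    - [0, 0, 0.004]
    - [0, 0, 0.002]
    - [0, 0, 0]
    - [0, 0, 0]
    - [0, 0, 0]
    - [0, 0, 0]
    - [0, 0, 0]
  angular:
    - [0, 0, 0]
    - [0, 0, 0]
    - [0, 0, 0]
    - [0, 0, 0]
    - [0, 0, 0]
    - [0, 0, 0]
    - [0, 0, 0]
    - [0, 0, 0]
  hand: [0.045, 0.045, 0.045, 0.04, 0.035, 0.03, 0.026, 0.024]
  squeeze: 30

```text
time: 20.55
tool_pos: [0.4275, 0.3561, 0.0162]
tcp_rot: [0.577, 3.086, 0.003]
wrist_force: [0.3, 0.1, -0.4]
width: 0.285
```

Run:
```python
from h import *
st()
```

```text
t 20.55 p [0.4275 0.3561 0.0162] beta 68.8 F [ 0.3  0.1 -0.4] T [-0.05 -0.05  0.01] w 24.4 q6 -0.55 q1 0.65
```

Request:
arm_command:
  slide:
    - [0, 0, 0.002]
    - [0, 0, 0.002]
    - [0, 0, 0]
    - [0, 0, 0]
    - [0, 0, 0]
    - [0, 0, 0]
    - [0, 0, 0]
    - [0, 0, 0]
  angular:
    - [0, 0, 0]
    - [0, 0, 0]
    - [0, 0, 0]
    - [0, 0, 0]
    - [0, 0, 0]
    - [0, 0, 0]
    - [0, 0, 0]
    - [0, 0, 0]
  hand: [0.024, 0.024, 0.022, 0.018, 0.014, 0.01, 0.01, 0.01]

```text
time: 21.35
tool_pos: [0.4277, 0.3562, 0.0122]
tcp_rot: [0.577, 3.086, 0.003]
wrist_force: [-0.8, -0.3, 0.6]
width: 0.205
```

Run:
```python
from h import *
st()
```

```text
t 21.35 p [0.4277 0.3562 0.0122] beta 68.8 F [-0.8 -0.3  0.6] T [-0.04  0.06  0.05] w 17.5 q6 -0.55 q1 0.65
```

Request:
arm_command:
  slide:
    - [0, 0, 0]
    - [0, 0, 0]
    - [0, 0, -0.005]
    - [0, 0, -0.015]
    - [0, 0, -0.025]
    - [0, 0, -0.02]
    - [0, 0, -0.01]
    - [0, 0, 0]
  angular:
    - [0, 0, 0]
    - [0, 0, 0]
    - [0, 0, 0]
    - [0, 0, 0]
    - [0, 0, 0]
    - [0, 0, 0]
    - [0, 0, 0]
    - [0, 0, 0]
  hand: [0.01, 0.01, 0.01, 0.01, 0.01, 0.01, 0.01, 0.01]

```text
time: 22.15
tool_pos: [0.4275, 0.3561, 0.093]
tcp_rot: [0.577, 3.085, 0.004]
wrist_force: [0.3, 0.3, -0.2]
width: 0.207
```

Run:
```python
from h import *
st()
n="scene";x0,y0,w,h=220,110,140,110
im=bot.read_camera(n)[:,:,::-1].copy()
cv2.imwrite(f"pics/{n}7c.png",cv2.resize(im[y0:y0+h,x0:x0+w],None,fx=5,fy=5,interpolation=cv2.INTER_CUBIC))
```

```text
t 22.15 p [0.4275 0.3561 0.093 ] beta 68.8 F [ 0.3  0.3 -0.2] T [ 0.01 -0.02  0.02] w 17.7 q6 -0.55 q1 0.65
```

View pics/scene7c.png

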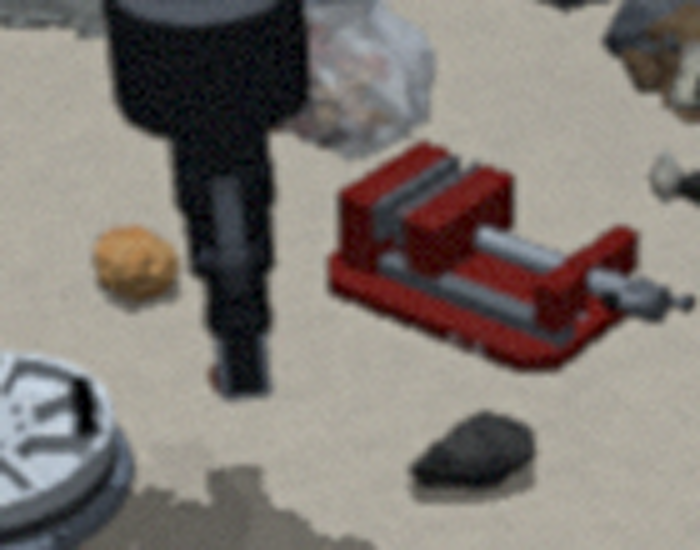

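The pebble is held: crop (222,375) shows it between the pads, and its spot on the cloth is empty. I'll carry it over with the jaws turned radial so they open clear of the post.

Run:
```python
from h import *
line(.515,.1104,.13,-19,12)
```

```text
slide [[-0.0142, -0.0164, -0.0032], [-0.0162, -0.0145, -0.0031], [-0.0179, -0.0123, -0.0031], [-0.0193, -0.0099, -0.0031], [-0.0204, -0.0074, -0.0031], [-0.0212, -0.0047, -0.0031], [-0.0216, -0.002, -0.0031], [-0.0217, 0.0008, -0.0031]]
ang [[0.14, 0.09, 7.32], [0.0, 0.0, 7.32], [0.0, 0.0, 7.32], [0.0, 0.0, 7.32], [0.0, 0.0, 7.32], [0.0, 0.0, 7.32], [0.0, 0.0, 7.32], [0.0, 0.0, 7.32]]
```

Request:
arm_command:
  slide:
    - [-0.014, -0.016, -0.008]
    - [-0.016, -0.0145, -0.008]
    - [-0.018, -0.012, -0.006]
    - [-0.019, -0.01, -0.005]
    - [-0.02, -0.007, -0.004]
    - [-0.021, -0.005, -0.003]
    - [-0.0215, -0.002, 0]
    - [-0.0215, 0.001, 0]
  angular:
    - [0.1, 0.1, 7.3]
    - [0, 0, 7.3]
    - [0, 0, 7.3]
    - [0, 0, 7.3]
    - [0, 0, 7.3]
    - [0, 0, 7.3]
    - [0, 0, 7.3]
    - [0, 0, 7.3]
  hand: [0.01, 0.01, 0.01, 0.01, 0.01, 0.01, 0.01, 0.01]

```text
time: 23.0
tool_pos: [0.4789, 0.1875, 0.1196]
tcp_rot: [-2.049, -2.374, 0.017]
wrist_force: [-0.6, 0.0, 0.1]
width: 0.202
```

Run:
```python
from h import *
st();line(.515,.1104,.125,-19,5)
```

```text
t 23.0 p [0.4789 0.1875 0.1196] beta 8.4 F [-0.6  0.   0.1] T [-0.06  0.04 -0.03] w 17.2 q6 0.18 q1 0.33
slide [[-0.0163, 0.0049, -0.0011], [-0.0158, 0.0064, -0.0011], [-0.0151, 0.0079, -0.0011], [-0.0143, 0.0093, -0.0011], [-0.0133, 0.0106, -0.0011], [0.0, 0.0, 0.0], [0.0, 0.0, 0.0], [0.0, 0.0, 0.0]]
ang [[-0.67, 0.2, 5.48], [0.0, 0.0, 5.48], [0.0, 0.0, 5.48], [0.0, 0.0, 5.48], [0.0, 0.0, 5.48], [0.0, 0.0, 0.0], [0.0, 0.0, 0.0], [0.0, 0.0, 0.0]]
```

Request:
arm_command:
  slide:
    - [-0.016, 0.005, -0.002]
    - [-0.016, 0.006, -0.001]
    - [-0.014, 0.008, -0.001]
    - [-0.012, 0.008, -0.001]
    - [-0.008, 0.007, 0]
    - [-0.002, 0.003, 0]
    - [0, 0, 0]
    - [0, 0, 0]
  angular:
    - [-0.7, 0.2, 5.5]
    - [0, 0, 5.5]
    - [0, 0, 5.5]
    - [0, 0, 5.5]
    - [0, 0, 5]
    - [0, 0, 0]
    - [0, 0, 0]
    - [0, 0, 0]
  hand: [0.01, 0.01, 0.01, 0.01, 0.01, 0.01, 0.01, 0.01]

```text
time: 23.8
tool_pos: [0.5084, 0.1099, 0.1158]
tcp_rot: [-2.567, -1.801, 0.021]
wrist_force: [-0.8, -0.6, 0.5]
width: 0.202
```

Run:
```python
from h import *
st()
n="scene";x0,y0,w,h=300,130,170,150
im=bot.read_camera(n)[:,:,::-1].copy();c=cv2.resize(im[y0:y0+h,x0:x0+w],None,fx=4,fy=4,interpolation=cv2.INTER_CUBIC)
s=bot.read_state();R=Ro.from_rotvec(s['tcp_rot']).as_matrix();p=s['tool_pos']
for X in (p+R@[0,0,.008],[.5155,.1118,.044],[p[0],p[1],.044],[.566,.0945,.049]):
    v=(proj(n,X)-[x0,y0]+.5)*4;cv2.circle(c,tuple(int(a) for a in v),3,(0,0,255),-1)
cv2.imwrite(f"pics/{n}8c.png",c)
line(.515,.1104,.06,-19,6)
```

```text
t 23.8 p [0.5084 0.1099 0.1158] beta -19.9 F [-0.8 -0.6  0.5] T [-0.02 -0.02  0.01] w 17.3 q6 0.51 q1 0.17
slide [[0.0005, 0.0011, 0.0093], [0.0004, 0.001, 0.0093], [0.0004, 0.001, 0.0093], [0.0004, 0.001, 0.0093], [0.0004, 0.001, 0.0093], [0.0004, 0.001, 0.0093], [0.0, 0.0, 0.0], [0.0, 0.0, 0.0]]
ang [[-0.7, 0.45, -0.14], [0.0, 0.0, -0.15], [0.0, 0.0, -0.15], [0.0, 0.0, -0.15], [0.0, 0.0, -0.15], [0.0, 0.0, -0.15], [0.0, 0.0, 0.0], [0.0, 0.0, 0.0]]
```

View pics/scene8c.png

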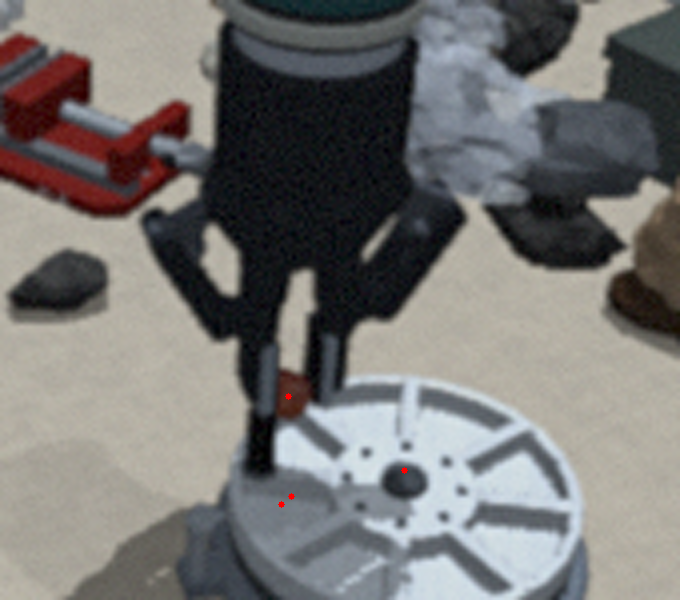

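The pebble is held above the wheel. The hub appears at (404,481) against a predicted (404,470), and the pads are offset by a similar amount, so that's a shared camera bias and the wheel estimate holds. The pocket centre is near (293,506). Lowering now.

Request:
arm_command:
  slide:
    - [0.001, 0.002, 0.004]
    - [0.001, 0.002, 0.009]
    - [0.0005, 0.002, 0.011]
    - [0, 0, 0.012]
    - [0, 0, 0.009]
    - [0, 0, 0.004]
    - [0, 0, 0]
    - [0, 0, 0]
  angular:
    - [-0.7, 0.4, -0.2]
    - [0, 0, -0.2]
    - [0, 0, -0.2]
    - [0, 0, 0]
    - [0, 0, 0]
    - [0, 0, 0]
    - [0, 0, 0]
    - [0, 0, 0]
  hand: [0.01, 0.01, 0.01, 0.01, 0.01, 0.01, 0.01, 0.01]

```text
time: 24.65
tool_pos: [0.5133, 0.1118, 0.0605]
tcp_rot: [-2.557, -1.824, 0.004]
wrist_force: [0.3, -0.1, -0.5]
width: 0.205
```

Run:
```python
from h import *
st()
n="scene";x0,y0,w,h=300,150,170,150
im=bot.read_camera(n)[:,:,::-1].copy();c=cv2.resize(im[y0:y0+h,x0:x0+w],None,fx=4,fy=4,interpolation=cv2.INTER_CUBIC)
cv2.imwrite(f"pics/{n}9c.png",c)
line(.515,.1104,.057,-19,3)
```

```text
t 24.65 p [0.5133 0.1118 0.0605] beta -19.0 F [ 0.3 -0.1 -0.5] T [ 0.01 -0.   -0.02] w 17.5 q6 0.5 q1 0.17
slide [[-0.0002, 0.0007, 0.0012], [-0.0002, 0.0007, 0.0012], [-0.0002, 0.0007, 0.0012], [0.0, 0.0, 0.0], [0.0, 0.0, 0.0], [0.0, 0.0, 0.0], [0.0, 0.0, 0.0], [0.0, 0.0, 0.0]]
ang [[-0.12, 0.09, 0.01], [0.0, 0.0, 0.01], [0.0, 0.0, 0.01], [0.0, 0.0, 0.0], [0.0, 0.0, 0.0], [0.0, 0.0, 0.0], [0.0, 0.0, 0.0], [0.0, 0.0, 0.0]]
```

View pics/scene9c.png

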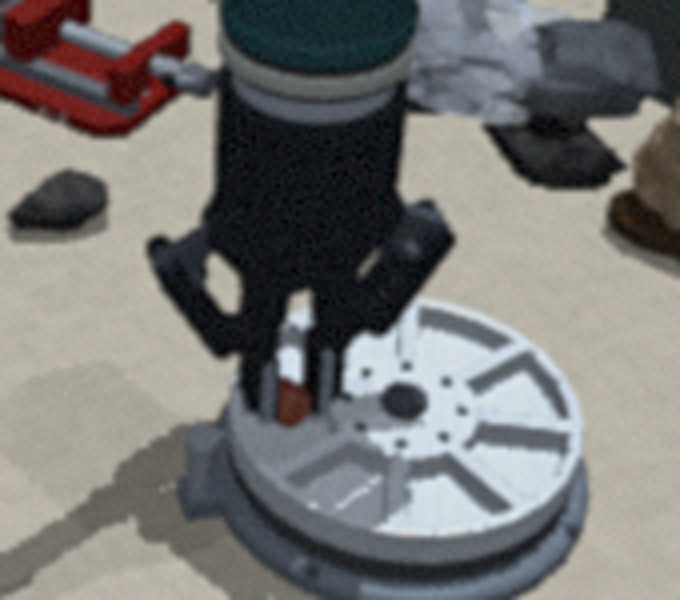

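Run:
```python
from h import *
f=lambda X:(proj('scene',X)-[300,150]+.5)*4
print('peb',f([.5138,.1132,.057]),'hub',f([*H,.049]))
for a in (161-22.5,161,161+22.5):
    for r in (.034,.053,.072): print(a,r,f([H[0]+r*np.cos(np.radians(a)),H[1]+r*np.sin(np.radians(a)),.044]).round())
```

```text
peb [288.20852155 394.82592576] hub [404.76437837 390.70742937]
138.5 0.034 [329. 390.]
138.5 0.053 [288. 385.]
138.5 0.072 [247. 381.]
161 0.034 [333. 410.]
161 0.053 [292. 416.]
161 0.072 [252. 423.]
183.5 0.034 [347. 429.]
183.5 0.053 [315. 446.]
183.5 0.072 [281. 463.]
```

Run:
```python
from h import *
n="scene";x0,y0,w,h=335,210,115,90
im=bot.read_camera(n)[:,:,::-1].copy();F=7
c=cv2.resize(im[y0:y0+h,x0:x0+w],None,fx=F,fy=F,interpolation=cv2.INTER_CUBIC)
f=lambda X:((proj('scene',X)+[0,2.4]-[x0,y0]+.5)*F).astype(int)
for k in range(8):
    a=np.radians(161-22.5+45*k)
    for off in (-.004,.004):
        d=np.array([np.cos(a),np.sin(a)]);e=np.array([-d[1],d[0]])*off
        cv2.line(c,tuple(map(int,f([*(H+d*.034+e),.044]))),tuple(map(int,f([*(H+d*.072+e),.044]))),(0,0,255),1)
cv2.polylines(c,[np.array([f([H[0]+.08*np.cos(t),H[1]+.08*np.sin(t),.044]) for t in np.linspace(0,6.3,60)])],True,(0,255,0),1)
cv2.imwrite("pics/ov.png",c)
```

```text
(no output)
```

View pics/ov.png

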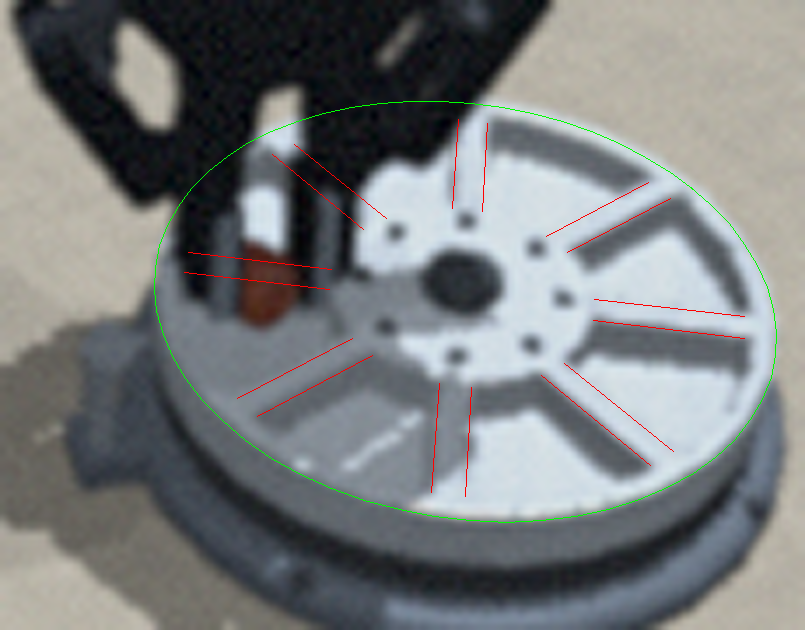

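The predicted outline matches the wheel. The pebble at (270,285), dropped to the wheel plane, lands near (272,326), against a pocket centre of about (281,322). I'll lower slightly and open.

Request:
arm_command:
  slide:
    - [0, 0.001, 0.0015]
    - [0, 0.0005, 0.0015]
    - [0, 0, 0]
    - [0, 0, 0]
    - [0, 0, 0]
    - [0, 0, 0]
    - [0, 0, 0]
    - [0, 0, 0]
  angular:
    - [0, 0, 0]
    - [0, 0, 0]
    - [0, 0, 0]
    - [0, 0, 0]
    - [0, 0, 0]
    - [0, 0, 0]
    - [0, 0, 0]
    - [0, 0, 0]
  hand: [0.01, 0.01, 0.01, 0.01, 0.02, 0.024, 0.028, 0.032]

```text
time: 25.55
tool_pos: [0.5168, 0.1115, 0.0597]
tcp_rot: [2.556, 1.824, 0.003]
wrist_force: [-0.7, -0.2, -0.0]
width: 0.374
```

Request:
arm_command:
  slide:
    - [0, 0, 0]
    - [0, 0, 0]
    - [0, 0, -0.005]
    - [0, 0, -0.015]
    - [0, 0, -0.03]
    - [0, 0, -0.035]
    - [0, 0, -0.03]
    - [0, 0, -0.02]
  angular:
    - [0, 0, 0]
    - [0, 0, 0]
    - [0, 0, 0]
    - [0, 0, 0]
    - [0, 0, 0]
    - [0, 0, 0]
    - [0, 0, 0]
    - [0, 0, 0]
  hand: [0.034, 0.034, 0.034, 0.034, 0.034, 0.034, 0.034, 0.034]

```text
time: 26.35
tool_pos: [0.5128, 0.1108, 0.196]
tcp_rot: [-2.555, -1.823, 0.012]
wrist_force: [0.2, -0.6, -0.2]
width: 0.394
```

Request:
arm_command:
  slide:
    - [0.03, -0.03, -0.01]
    - [0.03, -0.03, 0]
    - [0.03, -0.03, 0]
    - [0.03, -0.03, 0]
    - [0.03, -0.02, 0]
    - [0.02, -0.01, 0]
    - [0, 0, 0]
    - [0, 0, 0]
  angular:
    - [0, 0, 0]
    - [0, 0, 0]
    - [0, 0, 0]
    - [0, 0, 0]
    - [0, 0, 0]
    - [0, 0, 0]
    - [0, 0, 0]
    - [0, 0, 0]
  hand: [0.034, 0.034, 0.034, 0.034, 0.034, 0.034, 0.034, 0.034]

```text
time: 27.15
tool_pos: [0.4284, 0.3282, 0.2175]
tcp_rot: [2.559, 1.819, 0.015]
wrist_force: [0.2, -0.2, -0.5]
width: 0.399
```

Run:
```python
from h import *
st()
n="scene";x0,y0,w,h=335,200,115,100
im=bot.read_camera(n)[:,:,::-1].copy()
cv2.imwrite("pics/s10.png",cv2.resize(im[y0:y0+h,x0:x0+w],None,fx=5,fy=5,interpolation=cv2.INTER_CUBIC))
im=bot.read_camera("top")[:,:,::-1].copy()
cv2.imwrite("pics/t10.png",cv2.resize(im[100:230,320:450],None,fx=4.5,fy=4.5,interpolation=cv2.INTER_CUBIC))
```

```text
t 27.15 p [0.4284 0.3282 0.2175] beta -19.2 F [ 0.2 -0.2 -0.5] T [ 0.01 -0.02  0.  ] w 34.1 q6 0.94 q1 0.61
```

View pics/s10.png

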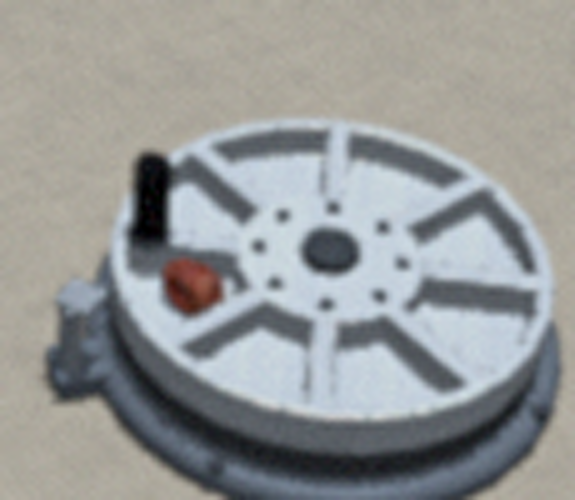

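View pics/t10.png

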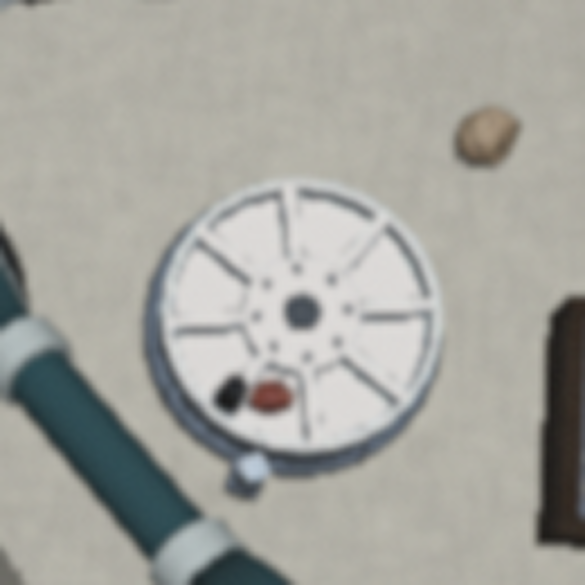

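Run:
```python
from h import *
s=cv2.imread('pics/s10.png').astype(int);m=((s[...,2]-s[...,1])>35).astype('uint8');k,l,S,C=cv2.connectedComponentsWithStats(m);i=1+np.argmax(S[1:,4]);print('scene blob',C[i]/5,S[i][:4]/5)
u=(C[i]+.5)/5-.5+[335,200]-[0,2.4]
t=cv2.imread('pics/t10.png').astype(int);m=((t[...,2]-t[...,1])>35).astype('uint8');k,l,S,C=cv2.connectedComponentsWithStats(m);i=1+np.argmax(S[1:,4])
v=(C[i]+.5)/4.5-.5+[320,100]
hub=(np.array([302,311])+.5)/4.5-.5+[320,100]; b=hub-proj('top',[*H,.049]);print('top bias',b); v=v-b
a=np.radians(161);d=np.array([np.cos(a),np.sin(a)]);e=np.array([-d[1],d[0]])
for z in (.038,.042,.046):
    for n,q in(('scene',u),('top',v)):
        X=plane(n,*q,z)[:2]-H;print(z,n,'radial',X@d,'tang',X@e)
```

```text
scene blob [38.32779456 56.74410876] [33.2 51.8 10.8 10.2]
top bias [-0.4908819  -0.29821664]
0.038 scene radial 0.05046193819592502 tang -0.0049636364589655275
0.038 top radial 0.04975484427097972 tang -0.002333382863030564
0.042 scene radial 0.051933176426558536 tang -0.000949143530748979
0.042 top radial 0.05074768391293466 tang -0.0026316817351680136
0.046 scene radial 0.053404414657191944 tang 0.0030653493974675348
0.046 top radial 0.0517405235548895 tang -0.0029299806073054997
```

Both views put the pebble's centre in the pointer pocket: radial 50–52 mm, tangential about −2 mm, height about 40 mm, so it's on the floor. The wheel is at rest with the post at about 157.5°. Handing in.

Run:
```python
from h import *
print(bot.finish_job())
```

```text
the job is handed in; nothing more can be done
None
```

I turned the larger wheel clockwise to its stop and back three clicks, put the red pebble in the pocket at the pointer, and handed the job in at about 27 s of the 72 s.

- **Stop:** Past the +22.5° click the force at the post rose from 4 to 5, 6 and then 10 N, where the click alone should have faded. I took that as the stop, so click zero is +22.5°, and pushed no further. The rise was about 1 N per degree, gentler than the 2 N described. Only end-of-move readings exist, so 10 N is the highest force I saw.
- **Three clicks back:** I let go at click zero, took hold again with the wrist turned half round, and led the post anticlockwise through +67.5° and +112.5° to +157.5°. The camera showed the wheel spokes where that click puts them.
- **Pebble:** It was the smallest stone on the cloth, gripped at 17.5 mm rather than its stated 21 mm width, but it was firmly held. In the last pictures it lies in the pointer pocket about 50–52 mm from the axis, with the gripper well clear.
- **Disagreement:** The two cameras differed by about 6 mm. I settled this using the gripper's known position and an overlay of the wheel outline, which fitted well. In the last pictures both cameras agreed on the pebble's place to within about 2 mm, once I took its centre as 42 mm above the table.

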